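Press and eject a batch of small transformers

TASK

Clear the bench press by standing the coil former left in one of its bays in the cut-down carton. Then take the small single-window transformers that stand at the right-hand edge of the worktop (not those on the white foam board), stand every one upright in the bays, pull the press lever down to its stop to press the whole batch together, let it swing back up, and push the ejector pedal right down to its stop, so that the bar slides the transformers out to the front of the press, and let the pedal come up. Finally stand all the pressed transformers in the carton too, everything upright on its floor in the half beside the stack of papers; leave the long two-window transformer where it stands.

Things in the scene. Friction and masses are not known exactly. Their poses are not given: they have to be found in the camera images.
- press: bench press, fixed. Origin: worktop level, under the centre of the middle bay; x to its back (away from the robot, turned up to 0.12 rad), y to its left, z up. Base plate 290 (x) x 204 (y) mm, top (bay floor) at z 12 mm. Ribs 4 mm wide and 6 mm high above the floor at y -90, -30, +30, +90 mm, x +40 to -115 mm, divide three bays. A lip 6 mm high closes the front at x -128 mm.
- bay_right (a point): floor centre of the right bay (press x 0, y -60, z 12 mm). For pressing, a transformer stands here with its centre within about 25 mm of press x = 0 and its sides square to the bay.
- bay_middle (a point): floor centre of the middle bay (press x 0, y 0, z 12 mm), used like bay_right.
- bay_left (a point): floor centre of the left bay (press x 0, y +60, z 12 mm), used like bay_right.
- ejector_face (a point): middle of the front face of the ejector bar behind the bays, 172 mm wide, 9 to 23 mm above the bay floor. The pedal moves it: pedal up, face at press x +46 mm; pedal at the stop, x -36 mm, which leaves the parts' centres at about x -52 mm, standing in the same bays on the front of the plate. It goes back with the pedal.
- press_lever (a joint): hinge of lever and platen, axis along press y at x +115, z 60 mm. 0 = up, at rest, sprung (platen then upright, 172 mm wide, between press x +93 and +130 mm, to z 292 mm); grows as it swings forward (press -x) and down; stop at 1.60 rad, platen level just on the transformers. At the stop from 1.52, up below 0.10. Returns by itself; 3 to 6 N at the bar hold it down.
- lever_bar (a point): middle of the lever's round crossbar, 14 mm diameter, free for 150 mm along press y between two side arms, 225 mm from the hinge axis. At press x +122, z 285 mm when up, at x -110, z 60 mm at the stop; it moves on that arc in the press's x-z plane. The platen begins 67 mm from the bar towards the hinge.
- eject_pedal (a joint): hinge of the ejector pedal, to the right of the bays, axis along press y at x +12, y -142, z 24 mm. 0 = up (sprung); grows as the pad is pushed down; stop at 0.35 rad, pedal level. At the stop from 0.315, up below 0.035. Takes 8 to 18 N at the pad.
- pedal_pad (a point): point on the rubber top of the pedal pad, 90 mm in front of the pedal's hinge; the pad is 62 mm x 44 mm. At press x -69, y -142, z 64 mm when up; drops 30 mm to z 34 mm at the stop.
- carton_floor (a point): centre of the floor of the empty half of a fixed cut-down carton (158 x 270 mm, walls 43 mm high, 3 mm thick). The empty half (only a few flat scraps of paper, mere looks) is the one nearer the press, x and y -74 to +74 mm from this point in the carton's axes (within 0.08 rad of the world's); the floor is level with this point. The other half, at its +y, holds a 12 mm stack of papers.
- transformer_a: small taped transformer with a single winding window (black core, yellow tape on top), 28 mm wide (its x) x 30 mm long (its y) x 28 mm high; a solid block to grasp, safest across the width; thin wire ends at its y ends are only looks. Origin: centre of the underside, z up. Stands at the right-hand edge of the worktop. 50 to 110 g. May be absent (None).
- transformer_b: small taped transformer with a single winding window (black core, yellow tape on top), 28 mm wide (its x) x 30 mm long (its y) x 28 mm high; a solid block to grasp, safest across the width; thin wire ends at its y ends are only looks. Origin: centre of the underside, z up. Stands at the right-hand edge of the worktop. 50 to 110 g. May be absent (None). Same shape as transformer_a.
- transformer_c: small taped transformer with a single winding window (black core, yellow tape on top), 26 mm wide (its x) x 32 mm long (its y) x 25 mm high; a solid block to grasp, safest across the width; thin wire ends at its y ends are only looks. Origin: centre of the underside, z up. Stands at the right-hand edge of the worktop. 50 to 110 g. May be absent (None).
- long_transformer: longer transformer with two winding windows, 32 x 68 x 37 mm, not to be touched. Origin: centre of the underside.
- bobbin: black coil former with a copper winding, left standing in one bay, its x within 0.3 rad of the press's y; solid 22 mm (its x) x 26 mm (its y) x 26 mm block to grasp, with thin pins above to 32 mm; 20 g. Origin: centre of the underside.

How it is judged:
By the outcome, as a careful person would: the job done as asked, in the order asked, and still so for the second after the job is handed in, with the robot touching nothing.
Of transformer_a, transformer_b, transformer_c only 2 to 3 are there at a start; the rules pass over those that are not, and their reading is None.
At some moment in a run one of transformer_a, transformer_b, transformer_c may be knocked a few centimetres aside while the robot is not near it.
It also fails if it takes over 210 s, if anything falls off the work surface, if the arm or the gripper's body presses on something with over 40 N, if the wrist force passes 120 N, or if a joint passes its speed limit or range.

ROBOT

A 6-joint arm with a two-finger parallel gripper is mounted at the origin on a cart in front of the work surface, level with it; the furniture and walls round the work are solid. World frame = base frame: x ahead of the robot, y to its left, z up, the work surface at z = 0. Lengths are in m, angles in rad, forces in N, time in s.
With the tool pointing down it reaches from about 0.35 to 0.85 m from the base axis. Payload 8.1 kg.
Tool frame: the origin (TCP) lies on the centre line of the jaws, within the pads' length; the fingertips stand robot.tip_extent ahead of it and the grasp point (between the pads) lies 11 mm behind it (robot.tip_extent is the distance from the TCP to the fingertips, in m); y points along the fingers, z is the direction in which the jaws open and shut, and the axes are right-handed (so a half turn about y gives the same grasp; the last joint's range is limited). The gripper opens to 93 mm and grips with 3 to 60 N. Pads are 15 mm wide; open, the fingers measure 128 mm over their backs; the gripper's body (75 mm by 188 mm) begins 65 mm behind the grasp point.
Start: joints at [1.084, 0.13, 1.488, -0, 1.523, -0.085], TCP at [0.235, 0.552, 0.227] pointing down, gripper open.
Joint ranges: [-2.96, 2.96], [-0.89, 2.26], [0.02, 2.5], [-1.34, 4.48], [0, 2.73], [-2.66, 2.66]. Speed limits (rad/s): [2.39, 2.39, 2.79, 3.14, 3.14, 3.14].

INTERFACE

Orientations are given as a rotation vector (axis times angle).
In Python, from plant import monitor, optics, robot gives the robot as it stands.
- The arm moves only by the shell command python3 -m inch 'ROWS' [OPENING] [FORCE]. ROWS is JSON, a list that holds one entry, the list of rows, each a list of 6 numbers: the shift along the tool's x, y, z in mm, then the turn, a rotation vector about the tool's x, y, z in rad. A call has 1 to 8 rows; each row shifts and turns the commanded pose from where the row before left it, along the tool's axes as they then stand; what a row does not reach is not made up. A row lasts 1/8 s, in which the tool goes at most 62.5 mm and 10.7 degrees, less where a joint would pass 70% of its speed; a pose out of reach is approached as far as the arm can. A call is refused whole if a number of a shift passes 62.5 or a number of a turn 0.188, either way. A call with a gripper value outside its range is refused whole. OPENING is the finger opening in mm, from 0 to 93, set as the call begins (- or left out, the last holds). The fingers move at their own pace and stop on an object; FORCE is the grip in N (left out, the last holds). Time passes only in rows, so rows that do not move let the fingers close. It gives the time, the measured TCP pose, the force and the opening at its end, in the units of the state.
- monitor.read_state(): the state, without advancing time (a new reading comes with each control period).
- optics.read_camera(name): name is "scene" or "top"; returns a dict with "image" (420x560x3 uint8, blue, green, red), "fx", "fy", "cx", "cy" (pixels), "rvec" (rotation vector, rad) and "tvec" (3), from world to camera coordinates, as OpenCV has them. Camera axes: x right, y down, z forward; pixel columns grow to the right and rows downward; lengths in m; the calibration is good to about 2 mm. A picture is of the moment at which its call begins. There is no depth.
- robot.close_job(): hands the job in, once; it reports no verdict.
The state is a dict: "t": time; "q": joint angles; "dq": joint speeds; "joint_torque": joint torques, N m; "tool_pos": TCP position; "orientation": TCP orientation; "force": force on the tool from outside, world axes, zero at the start; "wrist_torque": the same for the moment, N m; "opening": finger opening in m.
Only numpy, scipy, OpenCV 4.12 (cv2) and the standard library are available. Lean on these libraries where they do the work, as an engineer would, in place of code of your own. Each camera call takes 0.05 s, during which the arm holds its last target.

## Working session

There is one attempt and no reset: what is moved stays moved. The work goes in short steps, Python scripts to look and compute and a shell command to move; the robot and the scene stay as the last step left them, time stands still between calls to the robot, and variables do not carry over. Pictures are saved under pics/ and viewed, and the job is handed in when it is done.

```bash
ls; mkdir -p pics
cat > h.py <<'E'
import numpy as np, cv2
from plant import monitor, optics, robot
def cam(n, save=None):
    c=optics.read_camera(n)
    if save: cv2.imwrite('pics/'+save,c['image'])
    return c
def mats(c):
    R=cv2.Rodrigues(np.array(c['rvec'],float))[0]; return R,np.array(c['tvec'],float).ravel()
def ray(c,u,v,z):
    R,t=mats(c); o=-R.T@t; d=R.T@np.array([(u-c['cx'])/c['fx'],(v-c['cy'])/c['fy'],1.]); s=(z-o[2])/d[2]; return o+s*d
def proj(c,p):
    R,t=mats(c); q=R@np.array(p,float)+t; return np.array([c['fx']*q[0]/q[2]+c['cx'],c['fy']*q[1]/q[2]+c['cy']])
E
python3 - <<'E'
from h import *
import cv2
for n in ('scene','top'):
    c=cam(n,n+'0.png'); R,t=mats(c); print(n,c['fx'],c['cx'],c['cy'],'pos',-R.T@t); 
s=monitor.read_state(); print(s, robot.tip_extent)
E
```

```text
pics
scene 424.34013765650553 278.35747378814875 208.80146728257313 pos [-0.01750114 -0.73997101  0.77913755]
top 528.4455175131059 274.40556712410444 202.5086178402615 pos [0.25178246 0.17269655 1.53894706]
{'t': 0.1, 'q': array([ 1.08362443e+00,  1.31093574e-01,  1.48919958e+00, -1.09606720e-05,
        1.52299967e+00, -8.54064294e-02]), 'dq': array([ 0.00148456, -0.0016109 , -0.0016083 , -0.00110463, -0.00050478,
       -0.0003848 ]), 'joint_torque': array([ 6.18411304e-04, -5.61342502e+01, -4.93094301e+01,  7.69434054e-02,
        2.93014117e-02, -4.53856387e-05]), 'tool_pos': array([0.23437086, 0.55177174, 0.22567156]), 'orientation': array([-1.54936154,  0.31560296, -0.31486103]), 'force': array([ 0.27705576, -0.23738264,  0.33978961]), 'wrist_torque': array([-0.02168184, -0.03012994, -0.00043594]), 'opening': 0.09303759592196946} 0.008
```

View pics/scene0.png

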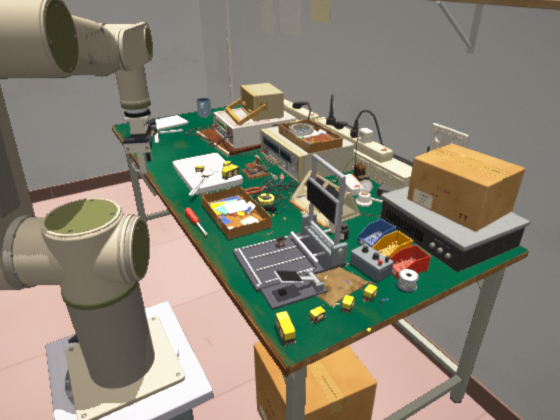

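View pics/top0.png

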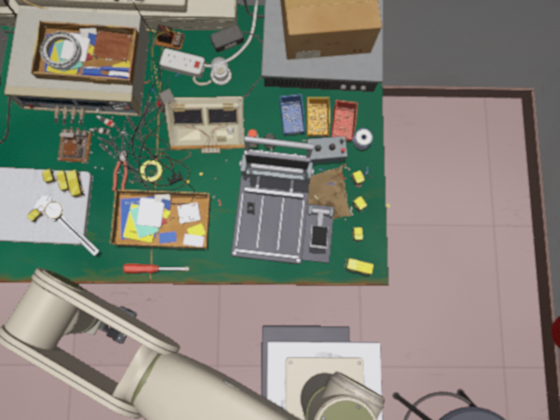

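The top view shows three small transformers at about (359,177), (360,203) and (358,233), the long one at (360,267), the bobbin in the left bay near (251,208), and the carton around (161,220) with papers in its left half. I'll zoom in.

Run:
```python
import cv2
im=cv2.imread('pics/top0.png')
cv2.imwrite('pics/t0a.png',cv2.resize(im[130:290,225:395],None,fx=3.7,fy=3.7,interpolation=cv2.INTER_CUBIC))
cv2.imwrite('pics/t0b.png',cv2.resize(im[180:260,100:220],None,fx=6,fy=6,interpolation=cv2.INTER_CUBIC))
im=cv2.imread('pics/scene0.png')
cv2.imwrite('pics/s0a.png',cv2.resize(im[140:350,190:440],None,fx=2.8,fy=2.8,interpolation=cv2.INTER_CUBIC))
```

```text
(no output)
```

View pics/t0a.png

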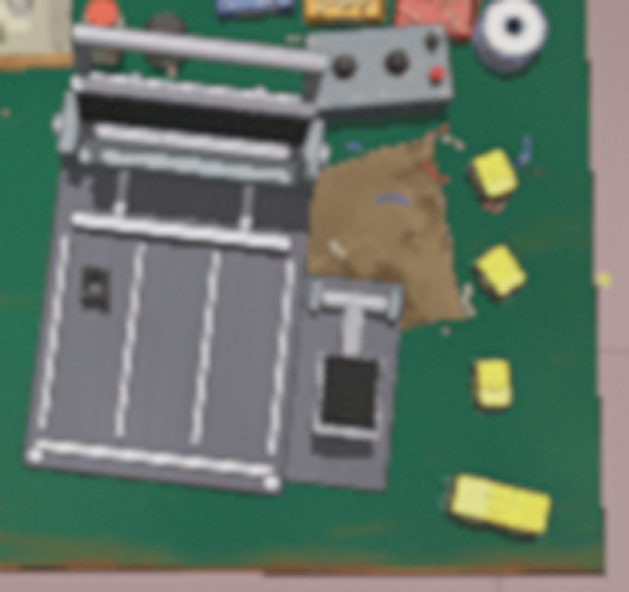

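View pics/t0b.png

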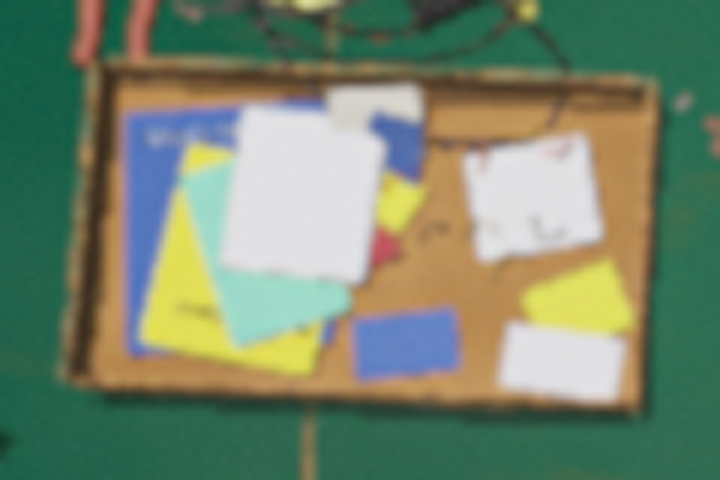

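View pics/s0a.png

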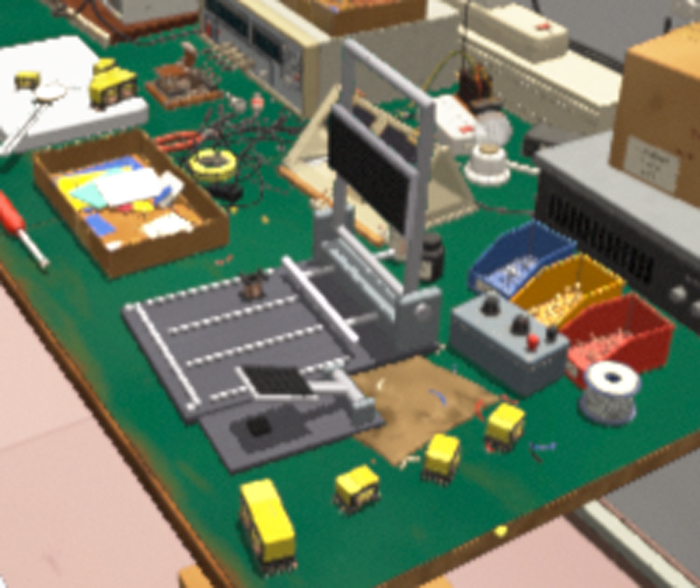

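```bash
cat >> h.py <<'E'
def yellow(c,hmin=22,hmax=34):
    hsv=cv2.cvtColor(c['image'],cv2.COLOR_BGR2HSV)
    m=cv2.inRange(hsv,(hmin,110,90),(hmax,255,255))
    return m
E
python3 - <<'E'
from h import *
c=cam('top')
m=yellow(c); cs,_=cv2.findContours(m,cv2.RETR_EXTERNAL,cv2.CHAIN_APPROX_NONE)
for k in cs:
    r=cv2.minAreaRect(k)
    if cv2.contourArea(k)<25: continue
    p=ray(c,*r[0],0.027)
    b=cv2.boxPoints(r); w=[ray(c,*q,0.027)[:2] for q in b]
    print(np.round(r[0],1),np.round(p,3),'edges',[ (round(1000*np.linalg.norm(w[i+1]-w[i])),round(np.degrees(np.arctan2(*(w[i+1]-w[i])[::-1])),0)) for i in (0,1)])
def f(x,y): return (225+x/3.7,130+y/3.7)
pts={'lipL':(35,457,.018),'lipR':(272,484,.018),'ejL':(75,219,.035),'ejR':(289,246,.035),'rib+90f':(43,428,.018),'rib30f':(121,432,.018),'rib-30f':(196,442,.018),'rib-90f':(274,452,.018),'rib-30b':(213,255,.018),'rib30b':(139,247,.018),'bob':(95,288,.038),'pad':(350,392,.064)}
W={}
for k,(x,y,z) in pts.items(): W[k]=ray(c,*f(x,y),z); print(k,W[k].round(4))
for a,b in (('lipR','lipL'),('ejR','ejL'),('rib-30f','rib-30b'),('rib30f','rib30b')):
    d=W[b]-W[a]; print(a,b,np.linalg.norm(d),np.arctan2(d[1],d[0]))
def g(x,y): return (100+x/6,180+y/6)
for q in ((660,78,.043),(640,410,.043),(95,62,.043),(72,382,.043),(630,115,0.003),(625,395,.003)): print(ray(c,*g(*q[:2]),q[2]).round(4))
E
```

```text
[364.1 266.9] [ 0.359 -0.114  0.027] edges [(31, np.float64(-13.0)), (49, np.float64(-101.0))]
[358. 231.] [ 0.462 -0.099  0.027] edges [(23, np.float64(-89.0)), (23, np.float64(179.0))]
[196. 229.] [0.464 0.369 0.027] edges [(52, np.float64(-89.0)), (35, np.float64(-178.0))]
[135.8 232.9] [0.451 0.541 0.027] edges [(55, np.float64(-41.0)), (102, np.float64(-132.0))]
[166.3 214.2] [0.506 0.456 0.027] edges [(23, np.float64(-11.0)), (19, np.float64(-104.0))]
[ 33.8 214.3] [0.502 0.835 0.027] edges [(29, np.float64(-41.0)), (21, np.float64(-133.0))]
[360.1 202.6] [ 0.546 -0.107  0.027] edges [(27, np.float64(-53.0)), (34, np.float64(-144.0))]
[357.5 175. ] [ 0.629 -0.101  0.027] edges [(27, np.float64(-63.0)), (25, np.float64(-155.0))]
[ 68.6 183.1] [0.595 0.743 0.027] edges [(56, np.float64(-76.0)), (82, np.float64(-163.0))]
[ 47.3 175.8] [0.616 0.807 0.027] edges [(24, np.float64(-75.0)), (35, np.float64(-162.0))]
[61.6 70.5] [0.946 0.792 0.027] edges [(20, np.float64(-1.0)), (89, np.float64(-96.0))]
[120.5  63. ] [0.973 0.616 0.027] edges [(52, np.float64(-89.0)), (20, np.float64(-1
[... 178 characters left out ...]
101.0))]
lipL [0.395  0.2574 0.018 ]
lipR [0.3755 0.0732 0.018 ]
ejL [0.5808 0.2289 0.035 ]
ejR [0.5608 0.0605 0.035 ]
rib+90f [0.4177 0.2517 0.018 ]
rib30f [0.415  0.1909 0.018 ]
rib-30f [0.4077 0.1324 0.018 ]
rib-90f [0.4004 0.0716 0.018 ]
rib-30b [0.5564 0.1196 0.018 ]
rib30b [0.5623 0.1784 0.018 ]
bob [0.5253 0.2123 0.038 ]
pad [0.442  0.0167 0.064 ]
lipR lipL 0.1852574683764192 1.4653251415343784
ejR ejL 0.1696049828907402 1.4528324257811818
rib-30f rib-30b 0.14926537953095625 -0.08581736628824176
rib30f rib30b 0.14780010026282206 -0.08477357537868793
[0.5667 0.3301 0.043 ]
[0.4067 0.3349 0.043 ]
[0.5718 0.6008 0.043 ]
[0.4177 0.6019 0.043 ]
[0.5564 0.3485 0.003 ]
[0.4181 0.3467 0.003 ]
```

Run:
```python
import cv2
im=cv2.imread('pics/top0.png')
cv2.imwrite('pics/t0c.png',cv2.resize(im[185:265,228:338],None,fx=7.2,fy=7.2,interpolation=cv2.INTER_CUBIC))
im=cv2.imread('pics/scene0.png')
cv2.imwrite('pics/s0c.png',cv2.resize(im[222:312,230:350],None,fx=6.6,fy=6.6,interpolation=cv2.INTER_CUBIC))
```

```text
(no output)
```

View pics/t0c.png

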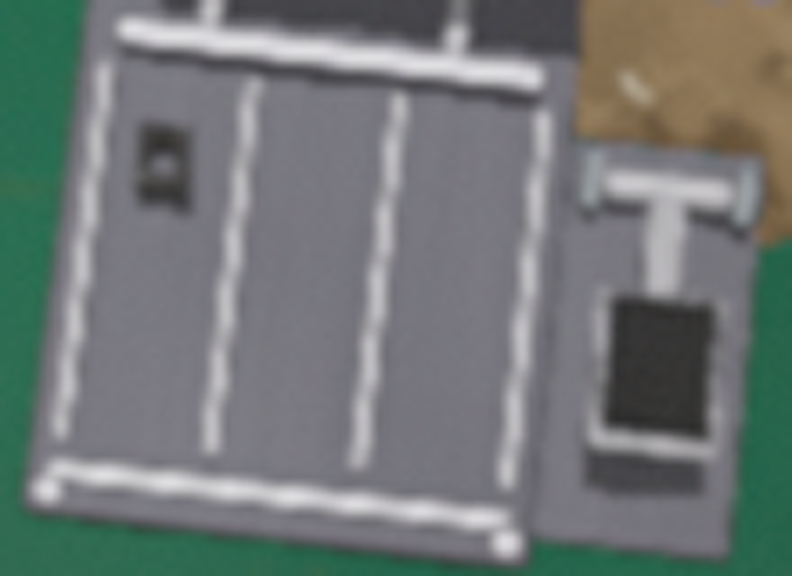

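View pics/s0c.png

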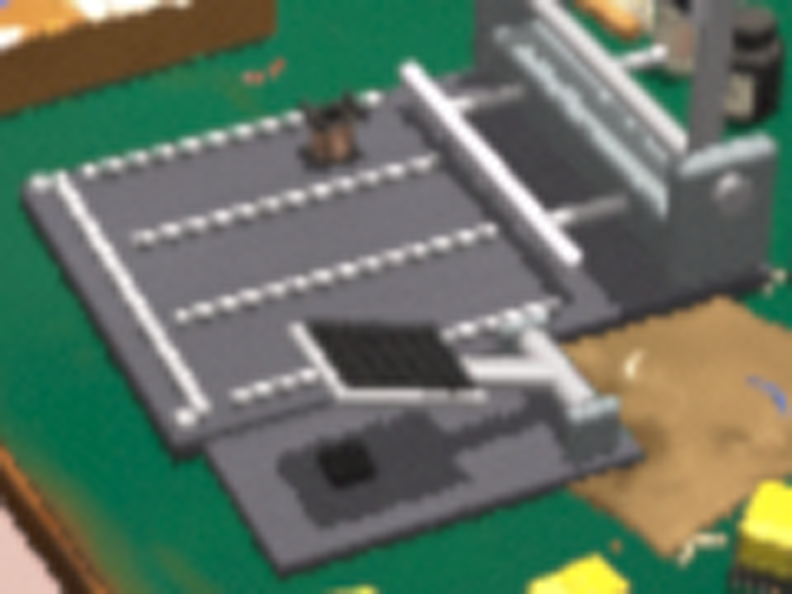

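```bash
cat > fit.py <<'E'
from h import *
c=cam('top')
f=lambda x,y:(228+(x-3.1)/7.2,185+(y-3.1)/7.2)
L=[]
for y,b,e in ((90,(105,65),(62,435)),(30,(257,80),(210,450)),(-30,(401,95),(357,466)),(-90,(544,110),(507,486))):
    L+= [(38,y,*b),(-113,y,*e)]
L+=[(-128,None,54,472),(-128,None,508,517)]
A=[];B=[];
P=[(l[0]/1e3,l[1]/1e3) for l in L[:8]]; Q=[ray(c,*f(l[2],l[3]),.018)[:2] for l in L[:8]]
P=np.array(P);Q=np.array(Q)
Pc=P-P.mean(0);Qc=Q-Q.mean(0)
th=np.arctan2((Pc[:,0]*Qc[:,1]-Pc[:,1]*Qc[:,0]).sum(),(Pc*Qc).sum())
R=np.array([[np.cos(th),-np.sin(th)],[np.sin(th),np.cos(th)]]); o=Q.mean(0)-R@P.mean(0)
print('yaw',th,'o',o); print(np.round(1000*((Q-o)@R-P),1))
inv=lambda q:np.round(1000*(q[:2]-o)@R,1)
for q,z in (((54,472),.018),((508,517),.018),((120,30),.033),((540,75),.033),((163,167),.038),((163,190),.03),((662,365),.062)): print(q,inv(ray(c,*f(*q),z)),ray(c,*f(*q),z))
s=cam('scene')
for n,p in (('lipL',(-128,96,18)),('bobbin@60',(0,60,12)),('pad',(-69,-142,64))):
    w=np.r_[o+R@np.array(p[:2])/1e3,p[2]/1e3]; uv=proj(s,w); print(n,w.round(4),uv.round(1),'crop',((uv-[230,222])*6.6).round())
g=lambda x,y:(230+(x-2.8)/6.6,222+(y-2.8)/6.6)
for q,z in (((60,178),.018),((205,408),.018),((330,160),.012),((140,238),.018),((185,315),.018),((430,160),.018),((490,230),.018),((388,350),.062)): print(q,inv(ray(s,*g(*q),z)))
E
python3 fit.py
```

```text
yaw -0.10316420363253492 o [0.52398673 0.15210402]
[[ 0.   0.7]
 [-1.2 -0.4]
 [ 0.9 -1.6]
 [-0.6  0. ]
 [ 1.3 -0.6]
 [-0.4  0.8]
 [ 1.7  0.7]
 [-1.7  0.3]]
(54, 472) [-129.2   91. ] [0.40479587 0.25589029 0.018     ]
(508, 517) [-127.   -91.4] [0.38825419 0.07430279 0.018     ]
(120, 30) [50.  85.5] [0.58255902 0.23199075 0.033     ]
(540, 75) [ 50.8 -85.5] [0.56569916 0.06186018 0.033     ]
(163, 167) [-4.9 61.4] [0.52545853 0.21363689 0.038     ]
(163, 190) [-12.8  60.6] [0.51751121 0.21371704 0.03      ]
(662, 365) [ -65.4 -142.9] [0.44420712 0.01665453 0.062     ]
lipL [0.4066 0.2608 0.018 ] [237.4 247.4] crop [ 49. 168.]
bobbin@60 [0.5302 0.2118 0.012 ] [279.8 245.1] crop [329. 153.]
pad [0.4407 0.018  0.064 ] [287.3 275. ] crop [378. 350.]
(60, 178) [-126.4   88.5]
(205, 408) [-126.6  -92.7]
(330, 160) [-2.2 56.8]
(140, 238) [-109.1   29.1]
(185, 315) [-111.2  -31.4]
(430, 160) [37.1 29.2]
(490, 230) [ 37.6 -31.8]
(388, 350) [ -64.6 -139.4]
```

The press fit is good to about 1.5 mm: origin (0.524, 0.152), yaw -0.103. The lip, ejector bar and pedal agree with it in both views. Next I need the orientations of the parts.

```bash
cat > zoom.py <<'E'
import sys
from h import *
# name file u v half scale
def z(c,u,v,h=14,s=16):
    im=c['image'][v-h:v+h,u-h:u+h]; return cv2.resize(im,None,fx=s,fy=s,interpolation=cv2.INTER_CUBIC)
if __name__=='__main__':
    out=sys.argv[1]; t=[]
    cs={}
    for a in sys.argv[2:]:
        n,u,v=a.split(','); 
        if n not in cs: cs[n]=cam(n)
        t.append(z(cs[n],int(u),int(v),11,17))
    while len(t)%2: t.append(t[-1]*0)
    rows=[np.hstack(t[i:i+2]) for i in range(0,len(t),2)]
    im=np.vstack(rows); 
    f=min(1,800/im.shape[1],600/im.shape[0]); print(im.shape,f)
    cv2.imwrite('pics/'+out,cv2.resize(im,None,fx=f,fy=f))
E
python3 zoom.py z1.png top,359,177 top,360,203 top,358,232 top,251,208
python3 zoom.py z2.png scene,370,293 scene,348,303 scene,317,314 scene,280,243
```

```text
(748, 748, 3) 0.8021390374331551
(748, 748, 3) 0.8021390374331551
```

View pics/z1.png

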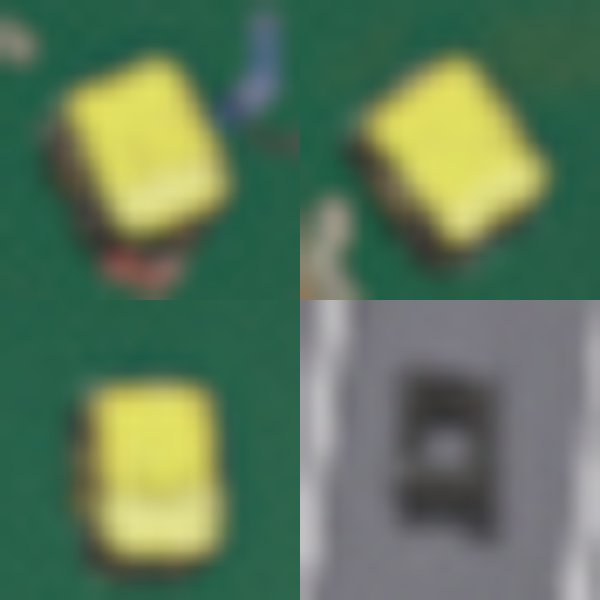

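View pics/z2.png

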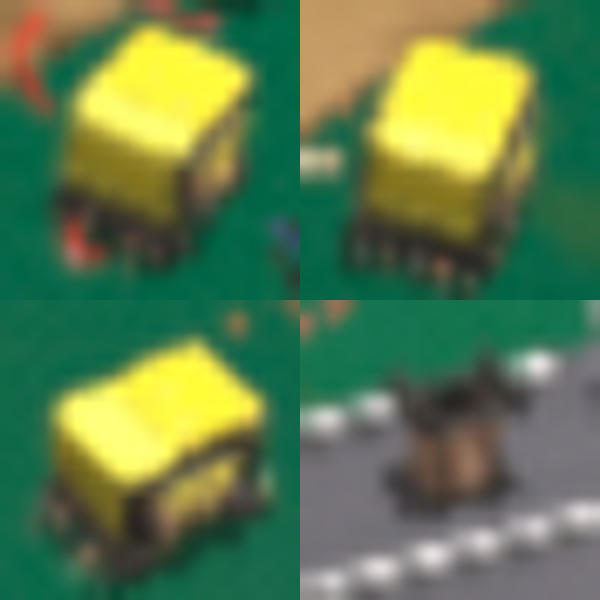

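```bash
cat > plan.py <<'E'
# plan.py x y z yaw [n]: rows (same repeated n times) to reach TCP x,y,z (m), jaw line (tool z) at yaw mod pi, tool y down
import sys
from h import *
from scipy.spatial.transform import Rotation as Ro
s=monitor.read_state(); p=np.array(s['tool_pos']); R=Ro.from_rotvec(s['orientation']).as_matrix()
zz=R[:,2]; cur=np.arctan2(zz[1],zz[0])
print('t %.2f pos %s yaw %.3f down %s q6 %.2f q1 %.2f F %s open %.1f'%(s['t'],p.round(4),cur,R[:,1].round(3),s['q'][5],s['q'][0],np.round(s['force'],1),1e3*s['opening']))
if len(sys.argv)>1:
    x,y,z,yaw=map(float,sys.argv[1:5])
    d=(yaw-cur+np.pi/2)%np.pi-np.pi/2
    yt=cur+d; Z=np.array([np.cos(yt),np.sin(yt),0]); Y=np.array([0,0,-1.]); X=np.cross(Y,Z); Rt=np.c_[X,Y,Z]
    rv=Ro.from_matrix(R.T@Rt).as_rotvec()
    D=np.array([x,y,z])-p
    n=int(sys.argv[5]) if len(sys.argv)>5 else max(1,int(np.ceil(max(np.linalg.norm(D)/.055,np.linalg.norm(rv)/.18))))
    S=sum(R@Ro.from_rotvec(rv*k/n).as_matrix() for k in range(n))
    sh=np.linalg.solve(S,D)*1e3
    print('n',n,'row',np.round(sh,1).tolist()+np.round(rv/n,4).tolist(),'dyaw %.3f'%d)
E
python3 plan.py 0.525 0.212 0.15 1.52
```

```text
t 0.35 pos [0.2346 0.5521 0.2264] yaw 1.169 down [-0. -0. -1.] q6 -0.09 q1 1.08 F [ 0.1 -0.6  0.4] open 93.2
n 9 row [40.7, 8.5, -28.9, 0.0, -0.039, -0.0] dyaw 0.351
```

```bash
python3 -m inch '[[[40.7,8.5,-28.9,0,-0.039,0],[40.7,8.5,-28.9,0,-0.039,0],[40.7,8.5,-28.9,0,-0.039,0],[40.7,8.5,-28.9,0,-0.039,0],[40.7,8.5,-28.9,0,-0.039,0],[40.7,8.5,-28.9,0,-0.039,0],[40.7,8.5,-28.9,0,-0.039,0],[40.7,8.5,-28.9,0,-0.039,0]]]' 45; python3 plan.py 0.525 0.212 0.15 1.52
```

```text
t: 1.35
tool_pos: [0.4883, 0.2437, 0.1586]
orientation: [-1.569, 0.069, -0.07]
force: [-0.5, 0.7, -0.4]
opening: 0.045
t 1.35 pos [0.4883 0.2437 0.1586] yaw 1.482 down [ 0.001  0.    -1.   ] q6 -1.11 q1 0.37 F [-0.5  0.7 -0.4] open 45.0
n 1 row [39.4, 8.6, -28.3, -0.0003, -0.0378, 0.0005] dyaw 0.038
```

```bash
python3 -m inch '[[[39.4,8.6,-28.3,0,-0.038,0],[0,0,0,0,0,0]]]'; python3 plan.py 0.525 0.212 0.06 1.52; python3 zoom.py z3.png top,251,208 scene,280,243
```

```text
t: 1.6
tool_pos: [0.5254, 0.2106, 0.1491]
orientation: [-1.571, 0.044, -0.043]
force: [-0.3, 0.3, -0.0]
opening: 0.0452
t 1.60 pos [0.5254 0.2106 0.1491] yaw 1.516 down [-0.001 -0.001 -1.   ] q6 -1.22 q1 0.29 F [-0.3  0.3 -0. ] open 45.2
n 2 row [-0.2, 44.5, 0.7, 0.0005, -0.0022, -0.0004] dyaw 0.004
(374, 748, 3) 1
```

View pics/z3.png

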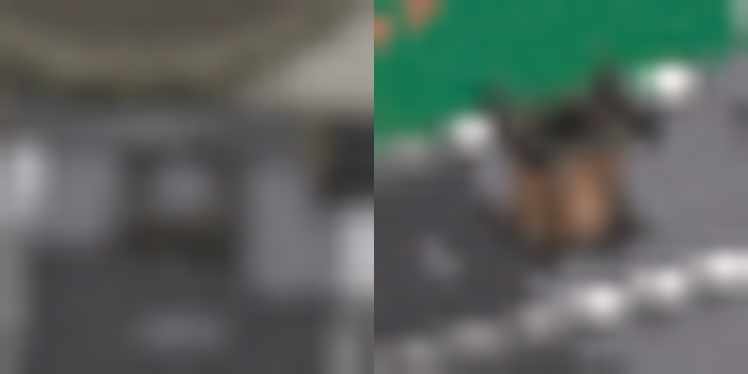

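The bobbin sits centred between the two finger tips. I'll descend now.

```bash
python3 -m inch '[[[0,40,0.7,0,0,0],[0,40,0.5,0,0,0],[0,26,0,0,0,0],[0,13.5,0,0,0,0],[0,0,0,0,0,0]]]'; python3 -m inch '[[[0,0,0,0,0,0],[0,0,0,0,0,0],[0,0,0,0,0,0],[0,0,0,0,0,0]]]' 15 15;  python3 zoom.py z4.png scene,280,243 top,251,208
```

```text
t: 2.33
tool_pos: [0.523, 0.215, 0.0302]
orientation: [-1.571, 0.041, -0.039]
force: [0.3, 0.3, 0.9]
opening: 0.045
t: 2.82
tool_pos: [0.5247, 0.2147, 0.0316]
orientation: [-1.57, 0.04, -0.042]
force: [-0.1, 0.0, 6.6]
opening: 0.022
(374, 748, 3) 1
```

View pics/z4.png

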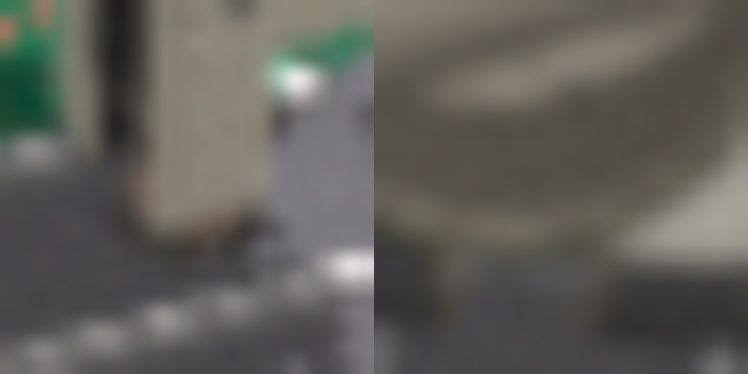

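```bash
python3 -m inch '[[[0,-40,0,0,0,0],[0,-50,0,0,0,0],[0,-30,0,0,0,0],[0,0,0,0,0,0]]]';  python3 plan.py 0.518 0.436 0.15 1.541
python3 - <<'E'
from h import *
c=cam('scene','s1.png'); t=cam('top')
y=-0.03;R=np.array([[np.cos(y),-np.sin(y)],[np.sin(y),np.cos(y)]]);o=np.array([.489,.409])
for img,n in ((c,'cs'),(t,'ct')):
  im=cv2.resize(img['image'],None,fx=4,fy=4,interpolation=cv2.INTER_CUBIC)
  def P(a,z): return tuple(int(k*4+1.5) for k in proj(img,[*(o+R@np.array(a)),z]))
  for z,col in ((.043,(255,0,255)),(.003,(255,255,0))):
    d=.0755 if z>.02 else .074
    pts=[P(q,z) for q in ((-d,-d),(d,-d),(d,.1915 if z>.02 else .074),(-d,.1915 if z>.02 else .074))]
    cv2.polylines(im,[np.array(pts)],True,col,1)
  for q in ((.028,.028),(.028,-.03),(-.028,-.03),(-.028,.028)): cv2.circle(im,P(q,.003),4,(0,0,255),-1)
  uv=[int(4*k) for k in proj(img,[*o,.003])]
  cv2.imwrite('pics/%s.png'%n,im[max(0,uv[1]-200):uv[1]+200,max(0,uv[0]-350):uv[0]+250])
E
```

```text
t: 3.42
tool_pos: [0.526, 0.215, 0.1539]
orientation: [-1.569, 0.036, -0.045]
force: [0.4, -0.4, -0.5]
opening: 0.022
t 3.42 pos [0.526  0.215  0.1539] yaw 1.519 down [ 0.006  0.002 -1.   ] q6 -1.22 q1 0.30 F [ 0.4 -0.4 -0.5] open 22.0
n 5 row [-3.5, 0.8, 44.1, -0.0004, -0.0044, 0.0011] dyaw 0.022
```

View pics/cs.png

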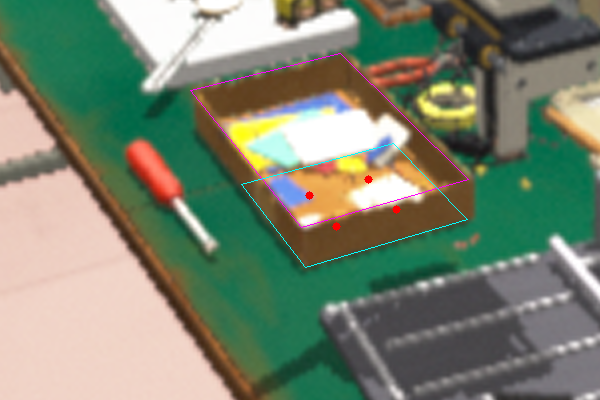

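View pics/ct.png

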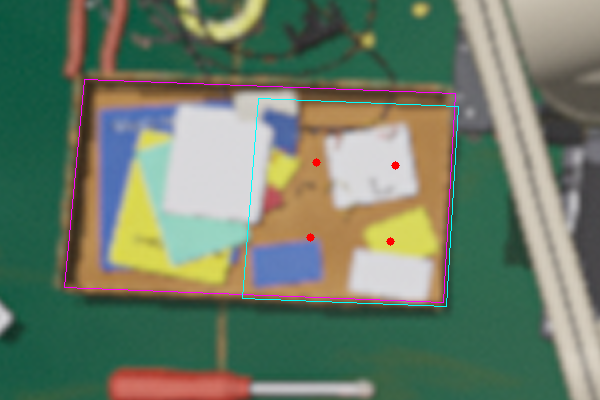

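```bash
python3 -m inch '[[[-3.5,0,44.1,0,-0.004,0],[-3.5,0,44.1,0,-0.004,0],[-3.5,0,44.1,0,-0.004,0],[-3.5,0,44.1,0,-0.004,0],[-3.5,0,44.1,0,-0.004,0],[0,0,0,0,0,0]]]';  python3 plan.py 0.518 0.436 0.022 1.541
```

```text
t: 4.28
tool_pos: [0.5139, 0.4375, 0.1471]
orientation: [-1.573, 0.025, -0.019]
force: [0.3, -1.1, -0.5]
opening: 0.0218
t 4.28 pos [0.5139 0.4375 0.1471] yaw 1.542 down [-0.004 -0.002 -1.   ] q6 -0.91 q1 0.63 F [ 0.3 -1.1 -0.5] open 21.8
n 3 row [1.5, 41.7, -0.4, 0.0007, 0.0004, -0.0012] dyaw -0.001
```

```bash
python3 -m inch '[[[1.5,41,0,0,0,0],[1.5,41,0,0,0,0],[0,32,0,0,0,0],[0,9,0,0,0,0],[0,0,0,0,0,0],[0,0,0,0,0,0]]]';  python3 plan.py
```

```text
t: 5.03
tool_pos: [0.5203, 0.4359, 0.0294]
orientation: [-1.569, 0.023, -0.027]
force: [-0.2, 0.8, -0.4]
opening: 0.0219
t 5.03 pos [0.5203 0.4359 0.0294] yaw 1.539 down [ 0.002  0.002 -1.   ] q6 -0.92 q1 0.62 F [-0.2  0.8 -0.4] open 21.9
```

```bash
python3 -m inch '[[[0,4,0,0,0,0],[0,0,0,0,0,0]]]'|sed -n '2p;4p'; python3 -m inch '[[[0,2,0,0,0,0],[0,0,0,0,0,0]]]' |sed -n '2p;4p';python3 -m inch '[[[0,1,0,0,0,0],[0,0,0,0,0,0]]]' |sed -n '2p;4p'
```

```text
tool_pos: [0.5193, 0.4356, 0.024]
force: [-0.5, -0.3, -0.2]
tool_pos: [0.5195, 0.4357, 0.0224]
force: [-0.8, -1.8, 5.5]
tool_pos: [0.5196, 0.4357, 0.0223]
force: [-4.8, -3.2, 12.3]
```

```bash
python3 -m inch '[[[0,-1,0,0,0,0],[0,0,0,0,0,0],[0,0,0,0,0,0],[0,-10,0,0,0,0],[0,-30,0,0,0,0],[0,-50,0,0,0,0],[0,-50,0,0,0,0],[0,0,0,0,0,0]]]' 36;  python3 plan.py 0.45 -0.05 0.16 1.57
python3 - <<'E'
from h import *
c=cam('top','t2.png')
m=yellow(c); cs,_=cv2.findContours(m,cv2.RETR_EXTERNAL,cv2.CHAIN_APPROX_NONE)
for k in cs:
    r=cv2.minAreaRect(k)
    if cv2.contourArea(k)>25 and r[0][0]>300: print(np.round(r[0],1),ray(c,*r[0],.027).round(4),r[2])
im=cv2.resize(c['image'][160:280,100:400],None,fx=2.66,fy=2.66); cv2.imwrite('pics/t2c.png',im)
for q in ((358.1,176.2),(360.1,202.7),(358,233)): print(ray(c,*q,.027))
E
```

```text
t: 6.78
tool_pos: [0.5221, 0.4376, 0.1692]
orientation: [-1.564, 0.018, -0.032]
force: [0.7, 0.5, 0.1]
opening: 0.036
t 6.78 pos [0.5221 0.4376 0.1692] yaw 1.539 down [ 0.009  0.007 -1.   ] q6 -0.92 q1 0.62 F [0.7 0.5 0.1] open 36.0
n 9 row [-7.0, 0.8, -54.3, -0.0007, -0.0034, 0.001] dyaw 0.031
[363.7 267. ] [ 0.3587 -0.1127  0.027 ] 12.994616508483887
[358. 231.] [ 0.4622 -0.0988  0.027 ] 90.0
[360.  202.6] [ 0.5458 -0.1067  0.027 ] 54.46232223510742
[357.9 175.1] [ 0.6288 -0.1023  0.027 ] 71.56504821777344
[ 0.62527974 -0.10297774  0.027     ]
[ 0.54563635 -0.10692619  0.027     ]
[ 0.45632004 -0.09861748  0.027     ]
```

View pics/t2c.png

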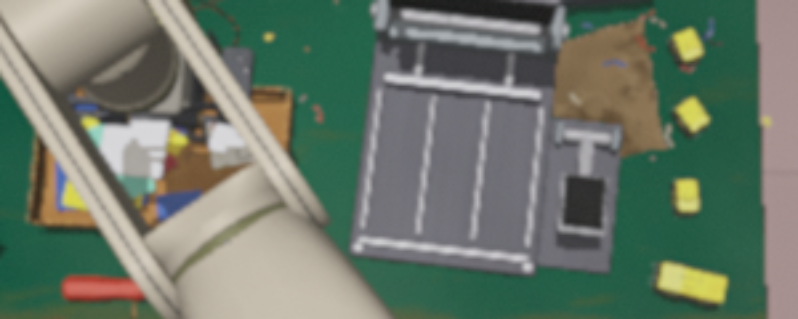

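```bash
python3 -m inch '[[[-7,0.5,-54.3,0,-0.009,0],[-7,0.5,-54.3,0,-0.009,0],[-7,0.5,-54.3,0,-0.009,0],[-7,0.5,-54.3,0,-0.009,0],[-7,0.5,-54.3,0,-0.009,0],[-7,0.5,-54.3,0,-0.009,0],[-7,0.5,-54.3,0,-0.009,0],[-7,0.5,-54.3,0,-0.009,0]]]' 50;  python3 plan.py 0.4585 -0.0985 0.12 1.63
```

```text
t: 7.82
tool_pos: [0.4617, -0.0004, 0.1563]
orientation: [-1.57, -0.031, 0.033]
force: [0.5, -0.2, -0.4]
opening: 0.0503
t 7.83 pos [ 4.617e-01 -4.000e-04  1.563e-01] yaw 1.612 down [-0.002  0.    -1.   ] q6 -1.72 q1 -0.11 F [ 0.5 -0.2 -0.4] open 50.3
n 2 row [-3.8, 18.1, -48.9, -0.0001, -0.0092, -0.0009] dyaw 0.018
```

```bash
python3 -m inch '[[[-3.8,18,-48.9,0,-0.009,0],[-3.8,18,-48.9,0,-0.009,0],[0,0,0,0,0,0],[0,0,0,0,0,0]]]' 50;  python3 plan.py 0.4585 -0.0985 0.018 1.63; python3 zoom.py z5.png top,358,232 scene,317,314
```

```text
t: 8.32
tool_pos: [0.4592, -0.0964, 0.1208]
orientation: [-1.569, -0.044, 0.046]
force: [0.1, -0.1, -0.6]
opening: 0.0501
t 8.32 pos [ 0.4592 -0.0964  0.1208] yaw 1.628 down [-0.002  0.001 -1.   ] q6 -1.94 q1 -0.32 F [ 0.1 -0.1 -0.6] open 50.1
n 2 row [-0.3, 51.4, -1.1, -0.0005, -0.001, -0.0007] dyaw 0.002
(374, 748, 3) 1
```

View pics/z5.png

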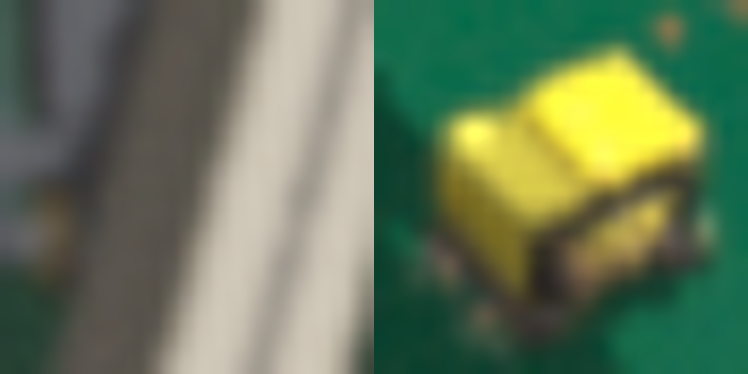

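```bash
python3 -m inch '[[[0,40,-0.8,0,0,0],[0,40,-0.8,0,0,0],[0,15,0,0,0,0],[0,7.5,0,0,0,0],[0,0,0,0,0,0]]]'; python3 -m inch '[[[0,0,0,0,0,0],[0,0,0,0,0,0],[0,0,0,0,0,0],[0,0,0,0,0,0]]]' 20 25;  python3 plan.py
```

```text
t: 9.05
tool_pos: [0.4606, -0.0984, 0.0198]
orientation: [-1.571, -0.047, 0.046]
force: [0.1, -0.2, 0.4]
opening: 0.0502
t: 9.55
tool_pos: [0.4603, -0.0987, 0.0196]
orientation: [-1.571, -0.046, 0.045]
force: [-0.4, 0.0, 4.5]
opening: 0.0249
t 9.55 pos [ 0.4603 -0.0987  0.0196] yaw 1.629 down [ 0.001 -0.    -1.   ] q6 -1.95 q1 -0.32 F [-0.4  0.   4.5] open 24.9
```

```bash
python3 -m inch '[[[0,-20,0,0,0,0],[0,-50,0,0,0,0],[0,-60,0,0,0,0],[0,0,0,0,0,0]]]';  python3 plan.py 0.5302 0.2118 0.13 1.468; python3 zoom.py z6.png scene,315,290
```

```text
t: 10.05
tool_pos: [0.4634, -0.0997, 0.1548]
orientation: [-1.574, -0.053, 0.038]
force: [1.1, -0.2, -0.4]
opening: 0.0249
t 10.05 pos [ 0.4634 -0.0997  0.1548] yaw 1.629 down [ 0.01  -0.003 -1.   ] q6 -1.95 q1 -0.32 F [ 1.1 -0.2 -0.4] open 24.9
n 6 row [10.7, 4.1, 52.1, 0.0005, 0.0268, 0.0016] dyaw -0.161
(374, 748, 3) 1
```

View pics/z6.png

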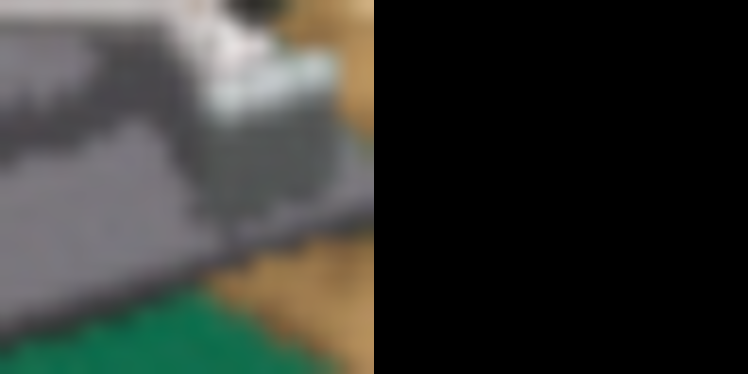

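```bash
python3 -m inch '[[[10.7,2,52,0,0.027,0],[10.7,2,52,0,0.027,0],[10.7,2,52,0,0.027,0],[10.7,2,52,0,0.027,0],[10.7,2,52,0,0.027,0],[10.7,2,52,0,0.027,0],[0,0,0,0,0,0],[0,0,0,0,0,0]]]';  python3 plan.py 0.5302 0.2118 0.04 1.468
python3 - <<'E'
from h import *
c=cam('scene','s3.png')
cv2.imwrite('pics/s3c.png',cv2.resize(c['image'][130:340,180:400],None,fx=2.8,fy=2.8))
E
```

```text
t: 11.1
tool_pos: [0.5257, 0.212, 0.135]
orientation: [-1.571, 0.083, -0.078]
force: [-0.8, 1.0, -0.7]
opening: 0.0251
t 11.10 pos [0.5257 0.212  0.135 ] yaw 1.468 down [-0.003 -0.001 -1.   ] q6 -1.17 q1 0.29 F [-0.8  1.  -0.7] open 25.1
n 2 row [2.4, 47.5, 0.2, 0.0009, -0.0, -0.0015] dyaw 0.000
```

View pics/s3c.png

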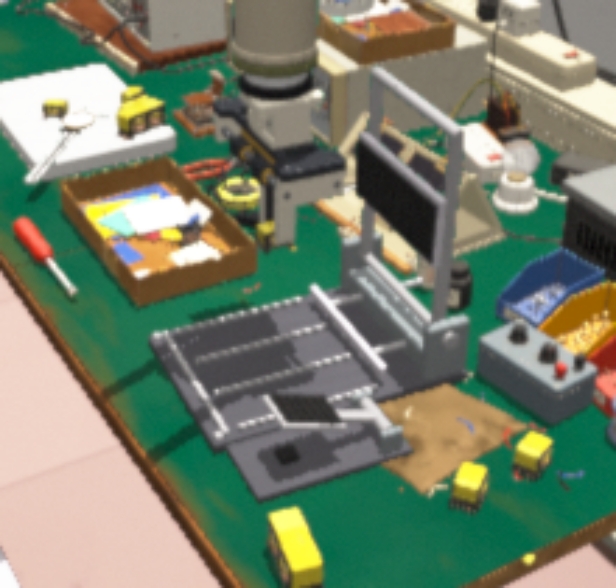

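```bash
python3 -m inch '[[[2.4,45,0,0,0,0],[2.4,35,0,0,0,0],[0,13,0,0,0,0],[0,4,0,0,0,0],[0,0,0,0,0,0],[0,0,0,0,0,0]]]';  python3 plan.py 0.5302 0.2118 0.031 1.468
```

```text
t: 11.9
tool_pos: [0.5328, 0.2123, 0.0417]
orientation: [-1.568, 0.08, -0.083]
force: [-0.2, -0.4, -0.1]
opening: 0.025
t 11.90 pos [0.5328 0.2123 0.0417] yaw 1.467 down [ 0.003  0.001 -1.   ] q6 -1.18 q1 0.29 F [-0.2 -0.4 -0.1] open 25.0
n 1 row [-2.6, 10.7, -0.8, -0.001, -0.001, 0.0024] dyaw 0.001
```

```bash
python3 -m inch '[[[-2,7,-0.5,0,0,0],[0,0,0,0,0,0]]]'|sed -n '2p;4p'; python3 -m inch '[[[0,2,0,0,0,0],[0,0,0,0,0,0]]]' |sed -n '2p;4p'; python3 -m inch '[[[0,1.5,0,0,0,0],[0,0,0,0,0,0]]]' |sed -n '2p;4p'
```

```text
tool_pos: [0.529, 0.2117, 0.0325]
force: [-0.4, -0.4, -1.7]
tool_pos: [0.5298, 0.2119, 0.0317]
force: [-2.7, -0.9, 5.1]
tool_pos: [0.5299, 0.2119, 0.0316]
force: [-9.2, -3.0, 18.8]
```

```bash
python3 -m inch '[[[0,-2,0,0,0,0],[0,0,0,0,0,0],[0,0,0,0,0,0],[0,-10,0,0,0,0],[0,-30,0,0,0,0],[0,-40,0,0,0,0],[0,-40,0,0,0,0],[0,0,0,0,0,0]]]' 36;  python3 plan.py 0.50 0.0 0.15 1.9;python3 zoom.py z7.png scene,281,242 top,249,206
```

```text
t: 13.65
tool_pos: [0.5325, 0.2126, 0.1568]
orientation: [-1.566, 0.075, -0.088]
force: [-1.0, -0.9, -0.1]
opening: 0.0363
t 13.65 pos [0.5325 0.2126 0.1568] yaw 1.467 down [ 0.008  0.002 -1.   ] q6 -1.18 q1 0.29 F [-1.  -0.9 -0.1] open 36.3
n 4 row [-11.3, 1.5, -53.0, -0.0004, -0.1082, 0.002] dyaw 0.433
(374, 748, 3) 1
```

View pics/z7.png

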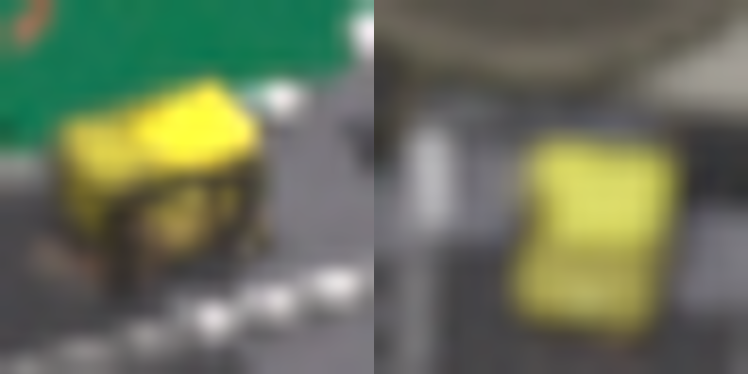

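The first transformer stands square in the left bay. Next is the middle one on the edge.

```bash
python3 -m inch '[[[-11.3,1,-53,0,-0.108,0],[-11.3,1,-53,0,-0.108,0],[-11.3,1,-53,0,-0.108,0],[-11.3,1,-53,0,-0.108,0],[0,0,0,0,0,0]]]' 50;  python3 plan.py 0.5475 -0.1065 0.12 2.226
python3 - <<'E'
from h import *
c=cam('top')
m=yellow(c); cs,_=cv2.findContours(m,cv2.RETR_EXTERNAL,cv2.CHAIN_APPROX_NONE)
for k in cs:
    r=cv2.minAreaRect(k)
    if cv2.contourArea(k)>25 and r[0][0]>230: print(np.round(r[0],1),ray(c,*r[0],.027).round(4),r[2])
E
```

```text
t: 14.38
tool_pos: [0.4958, -0.0041, 0.1459]
orientation: [-1.556, -0.253, 0.257]
force: [-0.8, 0.7, 0.5]
opening: 0.0499
t 14.38 pos [ 0.4958 -0.0041  0.1459] yaw 1.896 down [-0.003 -0.001 -1.   ] q6 -2.01 q1 -0.11 F [-0.8  0.7  0.5] open 49.9
n 3 row [1.3, 8.6, -38.4, -0.0003, -0.1101, -0.0009] dyaw 0.330
[358.1 261.7] [ 0.3736 -0.0968  0.027 ] 9.462322235107422
[250.5 206. ] [0.5327 0.2132 0.027 ] 90.0
```

```bash
python3 -m inch '[[[1.3,8,-38.4,0,-0.11,0],[1.3,8,-38.4,0,-0.11,0],[1.3,8,-38.4,0,-0.11,0],[0,0,0,0,0,0],[0,0,0,0,0,0]]]' 50;  python3 plan.py 0.5475 -0.1065 0.018 2.226; python3 zoom.py z8.png scene,348,303 scene,370,293
```

```text
t: 15.05
tool_pos: [0.5487, -0.1016, 0.1226]
orientation: [-1.507, -0.513, 0.515]
force: [0.8, 0.1, -0.5]
opening: 0.0495
t 15.05 pos [ 0.5487 -0.1016  0.1226] yaw 2.228 down [-0.002  0.001 -1.   ] q6 -2.50 q1 -0.28 F [ 0.8  0.1 -0.5] open 49.5
n 2 row [-2.0, 52.3, -1.6, -0.001, 0.0009, -0.0004] dyaw -0.002
(374, 748, 3) 1
```

View pics/z8.png

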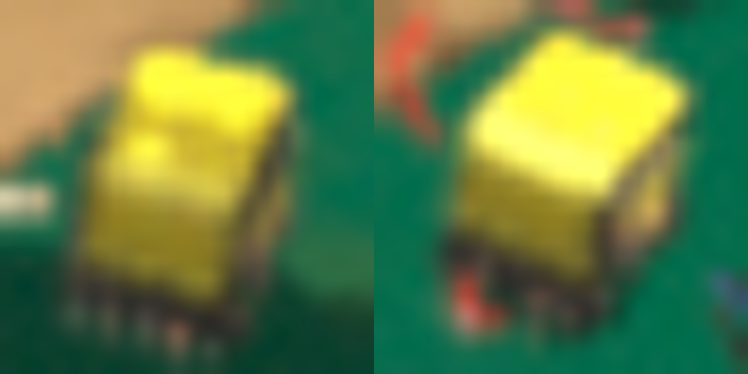

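Neither remaining part has moved. I'll descend on the middle one.

```bash
python3 -m inch '[[[-2,40,-1.6,0,0,0],[-2,40,-1.6,0,0,0],[0,16,0,0,0,0],[0,7,0,0,0,0],[0,0,0,0,0,0]]]'; python3 -m inch '[[[0,0,0,0,0,0],[0,0,0,0,0,0],[0,0,0,0,0,0],[0,0,0,0,0,0]]]' 20 25;  python3 plan.py
```

```text
t: 15.72
tool_pos: [0.5487, -0.108, 0.0215]
orientation: [-1.509, -0.516, 0.515]
force: [-0.1, -0.1, 0.8]
opening: 0.0502
t: 16.23
tool_pos: [0.5486, -0.1083, 0.0213]
orientation: [-1.509, -0.516, 0.515]
force: [-0.9, 0.8, 5.9]
opening: 0.0268
t 16.23 pos [ 0.5486 -0.1083  0.0213] yaw 2.229 down [ 0.001 -0.    -1.   ] q6 -2.52 q1 -0.29 F [-0.9  0.8  5.9] open 26.8
```

```bash
python3 -m inch '[[[0,-20,0,0,0,0],[0,-50,0,0,0,0],[0,-60,0,0,0,0],[0,0,0,0,0,0]]]';  python3 plan.py 0.48 0.04 0.14 1.6
```

```text
t: 16.73
tool_pos: [0.5521, -0.1094, 0.1584]
orientation: [-1.516, -0.524, 0.508]
force: [0.9, 0.3, -0.8]
opening: 0.0268
t 16.73 pos [ 0.5521 -0.1094  0.1584] yaw 2.229 down [ 0.011 -0.003 -1.   ] q6 -2.52 q1 -0.29 F [ 0.9  0.3 -0.8] open 26.8
n 4 row [-1.2, 4.4, 42.1, 0.0018, 0.1573, 0.0024] dyaw -0.629
```

```bash
python3 -m inch '[[[-1.2,2,42,0,0.157,0],[-1.2,2,42,0,0.157,0],[-1.2,2,42,0,0.157,0],[-1.2,2,42,0,0.157,0],[0,0,0,0,0,0]]]';  python3 plan.py 0.524 0.152 0.13 1.468
```

```text
t: 17.35
tool_pos: [0.4747, 0.0429, 0.1422]
orientation: [-1.57, -0.024, 0.026]
force: [0.4, -0.6, -1.3]
opening: 0.027
t 17.35 pos [0.4747 0.0429 0.1422] yaw 1.602 down [-0.001  0.001 -1.   ] q6 -1.62 q1 -0.02 F [ 0.4 -0.6 -1.3] open 27.0
n 3 row [16.0, 4.1, 36.6, -0.0002, 0.0448, -0.0003] dyaw -0.134
```

```bash
python3 -m inch '[[[16,4,36.6,0,0.045,0],[16,4,36.6,0,0.045,0],[16,4,36.6,0,0.045,0],[0,0,0,0,0,0],[0,0,0,0,0,0]]]';  python3 plan.py 0.524 0.152 0.04 1.468
```

```text
t: 17.98
tool_pos: [0.5253, 0.1489, 0.1302]
orientation: [-1.57, 0.082, -0.08]
force: [-0.1, 0.5, -0.4]
opening: 0.0268
t 17.98 pos [0.5253 0.1489 0.1302] yaw 1.468 down [-0.001 -0.001 -1.   ] q6 -1.28 q1 0.18 F [-0.1  0.5 -0.4] open 26.8
n 2 row [-0.8, 45.1, 1.5, 0.0004, -0.0002, -0.0004] dyaw 0.000
```

```bash
python3 -m inch '[[[-0.8,45,1.5,0,0,0],[-0.8,33,1.5,0,0,0],[0,12,0,0,0,0],[0,0,0,0,0,0],[0,0,0,0,0,0]]]'; python3 -m inch '[[[0,3,0,0,0,0],[0,0,0,0,0,0]]]'|sed -n '2p;4p';python3 -m inch '[[[0,2,0,0,0,0],[0,0,0,0,0,0]]]'|sed -n '2p;4p'
```

```text
t: 18.6
tool_pos: [0.5256, 0.1527, 0.0424]
orientation: [-1.569, 0.08, -0.085]
force: [0.3, -0.4, -0.3]
opening: 0.027
tool_pos: [0.5246, 0.153, 0.0381]
force: [0.5, 0.1, -1.9]
tool_pos: [0.5241, 0.1529, 0.0354]
force: [-0.7, -0.5, -0.4]
```

```bash
python3 -m inch '[[[0,1.5,0,0,0,0],[0,0,0,0,0,0]]]'|sed -n '2p;4p';python3 -m inch '[[[0,1.2,0,0,0,0],[0,0,0,0,0,0]]]'|sed -n '2p;4p'
```

```text
tool_pos: [0.5241, 0.1529, 0.0338]
force: [0.5, 0.1, -0.0]
tool_pos: [0.5243, 0.1529, 0.0333]
force: [-2.0, -0.4, 4.1]
```

```bash
python3 -m inch '[[[0,-0.5,0,0,0,0],[0,0,0,0,0,0],[0,0,0,0,0,0],[0,-10,0,0,0,0],[0,-30,0,0,0,0],[0,-40,0,0,0,0],[0,-40,0,0,0,0],[0,0,0,0,0,0]]]' 38;  python3 plan.py 0.50 0.0 0.15 1.8;python3 - <<'E'
from h import *
c=cam('scene','s4.png')
cv2.imwrite('pics/s4c.png',cv2.resize(c['image'][210:330,225:400],None,fx=4.5,fy=4.5,interpolation=cv2.INTER_CUBIC))
E
```

```text
t: 20.6
tool_pos: [0.5271, 0.1535, 0.1586]
orientation: [-1.567, 0.076, -0.089]
force: [0.9, 0.1, -1.1]
opening: 0.0381
t 20.60 pos [0.5271 0.1535 0.1586] yaw 1.466 down [ 0.008  0.002 -1.   ] q6 -1.28 q1 0.19 F [ 0.9  0.1 -1.1] open 38.1
n 3 row [-9.4, 2.7, -51.3, -0.0004, -0.1113, 0.0028] dyaw 0.334
```

View pics/s4c.png

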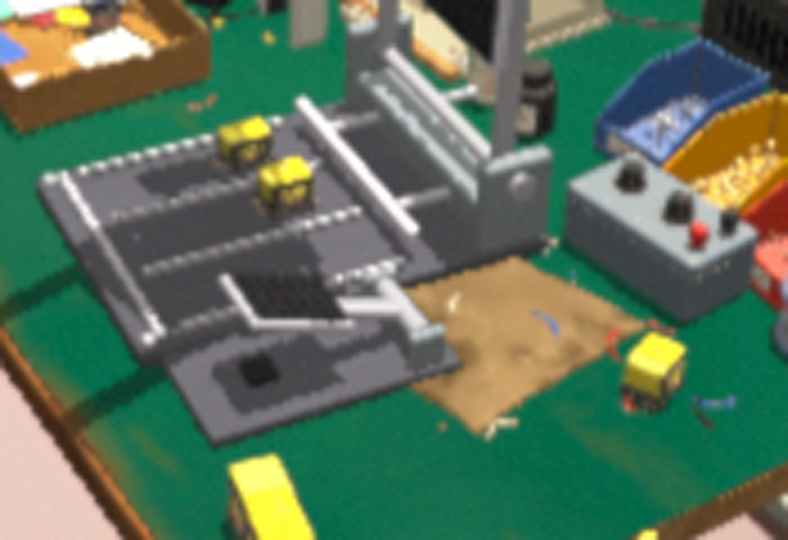

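```bash
python3 -m inch '[[[-9.4,1,-51.3,0,-0.111,0],[-9.4,1,-51.3,0,-0.111,0],[-9.4,1,-51.3,0,-0.111,0],[0,0,0,0,0,0]]]' 50;  python3 plan.py 0.56 -0.102 0.15 2.03
```

```text
t: 21.15
tool_pos: [0.4959, -0.0035, 0.149]
orientation: [-1.564, -0.175, 0.179]
force: [-0.2, 0.8, -0.2]
opening: 0.0499
t 21.15 pos [ 0.4959 -0.0035  0.149 ] yaw 1.796 down [-0.002 -0.001 -1.   ] q6 -1.91 q1 -0.11 F [-0.2  0.8 -0.2] open 49.9
n 3 row [10.6, -0.3, -37.8, -0.0001, -0.078, -0.0008] dyaw 0.234
```

```bash
python3 -m inch '[[[10.6,0,-37.8,0,-0.078,0],[10.6,0,-37.8,0,-0.078,0],[10.6,0,-37.8,0,-0.078,0],[0,0,0,0,0,0],[0,0,0,0,0,0]]]' 50;  python3 plan.py 0.627 -0.1025 0.12 2.03
```

```text
t: 21.78
tool_pos: [0.5607, -0.0976, 0.1492]
orientation: [-1.539, -0.36, 0.363]
force: [-0.7, 1.2, -0.3]
opening: 0.05
t 21.77 pos [ 0.5607 -0.0976  0.1492] yaw 2.032 down [-0.002  0.001 -1.   ] q6 -2.29 q1 -0.26 F [-0.7  1.2 -0.3] open 50.0
n 2 row [28.6, 14.6, -16.9, -0.001, 0.0009, -0.0007] dyaw -0.002
```

```bash
python3 -m inch '[[[28.6,14.6,-16.9,0,0,0],[28.6,14.6,-16.9,0,0,0],[0,0,0,0,0,0],[0,0,0,0,0,0]]]' 50;  python3 plan.py 0.627 -0.1025 0.018 2.03;  python3 zoom.py z9.png scene,370,293 scene,370,275
```

```text
t: 22.28
tool_pos: [0.627, -0.1024, 0.1211]
orientation: [-1.54, -0.362, 0.364]
force: [-0.1, -0.7, 0.9]
opening: 0.05
t 22.27 pos [ 0.627  -0.1024  0.1211] yaw 2.034 down [-0.001  0.    -1.   ] q6 -2.28 q1 -0.24 F [-0.1 -0.7  0.9] open 50.0
n 2 row [0.0, 51.5, -0.1, -0.0004, 0.0018, -0.0004] dyaw -0.004
(374, 748, 3) 1
```

View pics/z9.png

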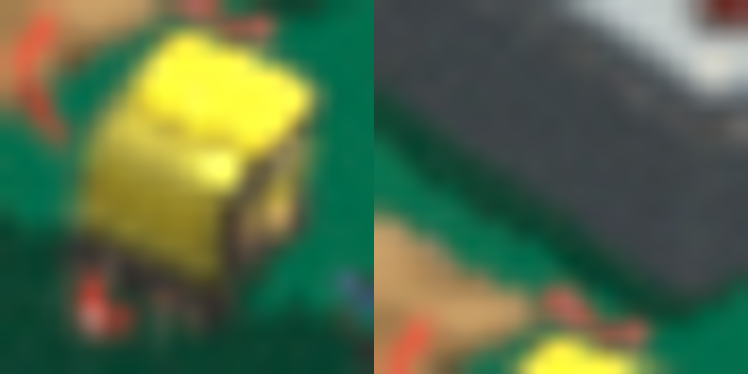

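```bash
python3 -m inch '[[[0,40,0,0,0,0],[0,40,0,0,0,0],[0,15,0,0,0,0],[0,7.5,0,0,0,0],[0,0,0,0,0,0]]]'; python3 -m inch '[[[0,0,0,0,0,0],[0,0,0,0,0,0],[0,0,0,0,0,0],[0,0,0,0,0,0]]]' 20 25;  python3 plan.py;  python3 -m inch '[[[0,-20,0,0,0,0],[0,-50,0,0,0,0],[0,-60,0,0,0,0],[0,0,0,0,0,0]]]';  python3 plan.py 0.48 -0.05 0.15 1.8
```

```text
t: 22.95
tool_pos: [0.6284, -0.1038, 0.0199]
orientation: [-1.541, -0.363, 0.361]
force: [-0.2, 0.0, -0.4]
opening: 0.0502
t: 23.45
tool_pos: [0.6283, -0.1037, 0.0194]
orientation: [-1.541, -0.363, 0.362]
force: [-0.5, 0.4, 4.9]
opening: 0.027
t 23.45 pos [ 0.6283 -0.1037  0.0194] yaw 2.033 down [ 0.001 -0.    -1.   ] q6 -2.28 q1 -0.24 F [-0.5  0.4  4.9] open 27.0
t: 23.95
tool_pos: [0.632, -0.1047, 0.1574]
orientation: [-1.546, -0.372, 0.354]
force: [0.8, -1.0, -0.5]
opening: 0.0274
t 23.95 pos [ 0.632  -0.1047  0.1574] yaw 2.033 down [ 0.012 -0.003 -1.   ] q6 -2.28 q1 -0.24 F [ 0.8 -1.  -0.5] open 27.4
n 3 row [-40.2, 2.0, 36.0, 0.0024, 0.0777, 0.0035] dyaw -0.233
```

```bash
python3 -m inch '[[[-40.2,1,36,0,0.078,0],[-40.2,1,36,0,0.078,0],[-40.2,1,36,0,0.078,0],[0,0,0,0,0,0]]]';  python3 plan.py 0.5178 0.0924 0.13 1.468
```

```text
t: 24.45
tool_pos: [0.4711, -0.0471, 0.1436]
orientation: [-1.562, -0.176, 0.183]
force: [0.3, 0.0, -0.1]
opening: 0.027
t 24.45 pos [ 0.4711 -0.0471  0.1436] yaw 1.799 down [-0.005  0.001 -1.   ] q6 -2.01 q1 -0.21 F [ 0.3  0.  -0.1] open 27.0
n 3 row [21.0, 4.5, 44.5, -0.0005, 0.1103, -0.0015] dyaw -0.331
```

```bash
python3 -m inch '[[[21,4,44.5,0,0.11,0],[21,4,44.5,0,0.11,0],[21,4,44.5,0,0.11,0],[0,0,0,0,0,0],[0,0,0,0,0,0]]]';  python3 plan.py 0.5178 0.0924 0.04 1.468
```

```text
t: 25.08
tool_pos: [0.5226, 0.0904, 0.1335]
orientation: [-1.57, 0.079, -0.078]
force: [-1.2, -0.3, -1.0]
opening: 0.0269
t 25.07 pos [0.5226 0.0904 0.1335] yaw 1.471 down [-0.    -0.001 -1.   ] q6 -1.40 q1 0.07 F [-1.2 -0.3 -1. ] open 26.9
n 2 row [-2.5, 46.8, 0.8, 0.0003, 0.0014, -0.0002] dyaw -0.003
```

```bash
python3 -m inch '[[[-2.5,45,0.8,0,0.002,0],[-2.5,35,0.8,0,0.001,0],[0,13,0,0,0,0],[0,0,0,0,0,0],[0,0,0,0,0,0]]]'; python3 -m inch '[[[0,5,0,0,0,0],[0,0,0,0,0,0]]]'|sed -n '2p;4p';python3 -m inch '[[[0,2,0,0,0,0],[0,0,0,0,0,0]]]'|sed -n '2p;4p'
```

```text
t: 25.7
tool_pos: [0.5191, 0.0924, 0.0425]
orientation: [-1.569, 0.08, -0.085]
force: [0.3, 0.1, -0.3]
opening: 0.0268
tool_pos: [0.5178, 0.0927, 0.036]
force: [-0.2, -0.2, -0.6]
tool_pos: [0.5175, 0.0928, 0.0335]
force: [0.0, 0.1, -0.7]
```

```bash
python3 -m inch '[[[0,1.5,0,0,0,0],[0,0,0,0,0,0]]]'|sed -n '2p;4p';python3 -m inch '[[[0,1.2,0,0,0,0],[0,0,0,0,0,0]]]'|sed -n '2p;4p'
```

```text
tool_pos: [0.5175, 0.0927, 0.032]
force: [0.2, -0.4, -1.1]
tool_pos: [0.5177, 0.0927, 0.0314]
force: [-2.0, -0.2, 4.1]
```

```bash
python3 -m inch '[[[0,-0.8,0,0,0,0],[0,0,0,0,0,0],[0,0,0,0,0,0],[0,-10,0,0,0,0],[0,-30,0,0,0,0],[0,-40,0,0,0,0],[0,-40,0,0,0,0],[0,0,0,0,0,0]]]' 38;  python3 plan.py 0.50 0.15 0.30 0.6
```

```text
t: 27.7
tool_pos: [0.5205, 0.093, 0.1568]
orientation: [-1.568, 0.076, -0.089]
force: [0.5, 0.8, -0.4]
opening: 0.0382
t 27.70 pos [0.5205 0.093  0.1568] yaw 1.466 down [ 0.008  0.001 -1.   ] q6 -1.39 q1 0.08 F [ 0.5  0.8 -0.4] open 38.2
n 5 row [-8.8, -28.7, 8.8, -0.001, 0.1732, 0.0014] dyaw -0.866
```

```bash
python3 plan.py 0.45 0.15 0.34 0.6
```

```text
t 27.70 pos [0.5205 0.093  0.1568] yaw 1.466 down [ 0.008  0.001 -1.   ] q6 -1.39 q1 0.08 F [ 0.5  0.8 -0.4] open 38.2
n 5 row [-18.0, -36.7, 4.3, -0.001, 0.1732, 0.0014] dyaw -0.866
```

```bash
python3 -m inch '[[[-18,-36.7,4.3,0,0.173,0],[-18,-36.7,4.3,0,0.173,0],[-18,-36.7,4.3,0,0.173,0],[-18,-36.7,4.3,0,0.173,0],[-18,-36.7,4.3,0,0.173,0],[0,0,0,0,0,0]]]' 50;  python3 plan.py 0.50 0.145 0.355 -0.103
python3 - <<'E'
from h import *
c=cam('scene','s5.png'); t=cam('top','t5.png')
a=cv2.resize(c['image'][130:300,225:385],None,fx=3.5,fy=3.5,interpolation=cv2.INTER_CUBIC)
cv2.imwrite('pics/s5c.png',a); cv2.imwrite('pics/t5c.png',cv2.resize(t['image'][130:270,220:370],None,fx=4,fy=4,interpolation=cv2.INTER_CUBIC))
E
```

```text
t: 28.45
tool_pos: [0.4487, 0.1507, 0.3384]
orientation: [-1.431, 0.753, -0.759]
force: [0.2, -0.3, 0.1]
opening: 0.05
t 28.45 pos [0.4487 0.1507 0.3384] yaw 0.601 down [ 0.005  0.001 -1.   ] q6 -0.39 q1 0.22 F [ 0.2 -0.3  0.1] open 50.0
n 4 row [5.7, -4.1, 11.9, -0.0014, 0.176, -0.0] dyaw -0.704
```

View pics/s5c.png

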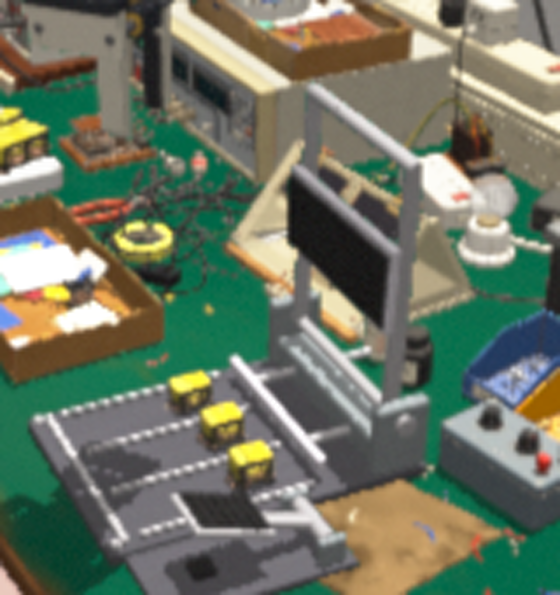

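View pics/t5c.png

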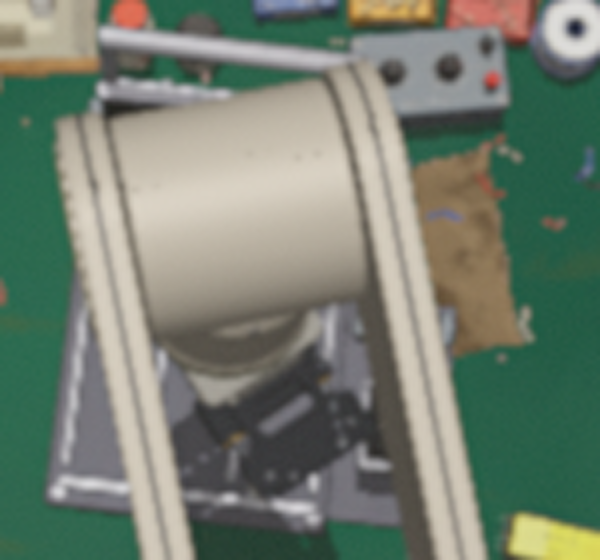

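Run:
```python
from h import *
t=cam('top');s=cam('scene')
print(ray(t,225+200/3.7-.4,130+49/3.7-.4,.285), ray(s,225+363/3.5-.4,130+128/3.5-.4,.285))
a=-.103;o=np.array([.524,.152]);R=np.array([[np.cos(a),-np.sin(a)],[np.sin(a),np.cos(a)]])
print(o+R@[.122,0],o+R@[-.110,0])
```

```text
[0.64417862 0.13904735 0.285     ] [0.64624818 0.13687548 0.285     ]
[0.64535342 0.13945621] [0.41458298 0.16330998]
```

```bash
python3 -m inch '[[[5.7,-5,11.9,0,0.176,0],[5.7,-5,11.9,0,0.176,0],[5.7,-5,11.9,0,0.176,0],[5.7,-5,11.9,0,0.176,0],[0,0,0,0,0,0]]]' 45;  python3 plan.py 0.6455 0.1395 0.355 -0.103
```

```text
t: 29.28
tool_pos: [0.4997, 0.1431, 0.3536]
orientation: [-1.161, 1.286, -1.284]
force: [-0.6, -0.3, 0.0]
opening: 0.0451
t 29.27 pos [0.4997 0.1431 0.3536] yaw -0.102 down [-0.003 -0.001 -1.   ] q6 0.28 q1 0.18 F [-0.6 -0.3  0. ] open 45.1
n 3 row [-3.8, -0.5, 48.5, 0.0008, 0.0002, 0.0003] dyaw -0.001
```

```bash
python3 -m inch '[[[-3.8,0,48.5,0,0,0],[-3.8,0,48.5,0,0,0],[-3.8,0,48.5,0,0,0],[0,0,0,0,0,0],[0,0,0,0,0,0]]]' 45;  python3 plan.py 0.6455 0.1395 0.278 -0.103
python3 - <<'E'
from h import *
c=cam('scene','s6.png')
cv2.imwrite('pics/s6c.png',cv2.resize(c['image'][80:280,225:405],None,fx=3,fy=3,interpolation=cv2.INTER_CUBIC))
E
```

```text
t: 29.9
tool_pos: [0.6447, 0.1403, 0.3541]
orientation: [-1.162, 1.284, -1.282]
force: [-0.2, 0.6, -0.5]
opening: 0.045
t 29.90 pos [0.6447 0.1403 0.3541] yaw -0.100 down [-0.002 -0.    -1.   ] q6 0.24 q1 0.14 F [-0.2  0.6 -0.5] open 45.0
n 2 row [0.3, 38.0, 0.5, 0.0011, 0.0014, 0.0002] dyaw -0.003
```

View pics/s6c.png

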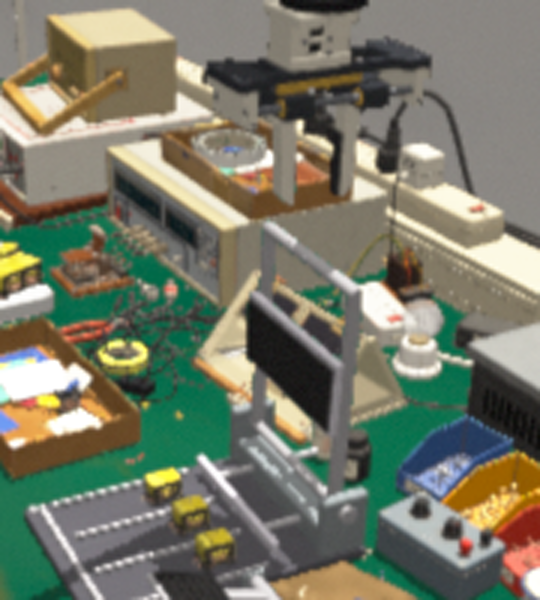

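Fingers straddle the bar from above. I'll lower around it and grip.

```bash
python3 -m inch '[[[0,38,0.5,0,0,0],[0,30,0.5,0,0,0],[0,8,0,0,0,0],[0,0,0,0,0,0]]]'; python3 -m inch '[[[0,0,0,0,0,0],[0,0,0,0,0,0],[0,0,0,0,0,0],[0,0,0,0,0,0]]]' 5 15;  python3 plan.py
python3 - <<'E'
import numpy as np
th=np.linspace(0,1.62,19); x=7*np.cos(th)-225*np.sin(th); z=225*np.cos(th)+7*np.sin(th)
print([[0,round(-dz,1),round(dx,1)] for dx,dz in zip(np.diff(x),np.diff(z))])
E
```

```text
t: 30.45
tool_pos: [0.6459, 0.1403, 0.2806]
orientation: [-1.158, 1.283, -1.284]
force: [-0.2, 0.7, -0.0]
opening: 0.0453
t: 30.95
tool_pos: [0.646, 0.1402, 0.2797]
orientation: [-1.159, 1.285, -1.284]
force: [-4.5, -0.2, 2.3]
opening: 0.0135
t 30.95 pos [0.646  0.1402 0.2797] yaw -0.103 down [-0.001  0.    -1.   ] q6 0.24 q1 0.14 F [-4.5 -0.2  2.3] open 13.5
[[0, np.float64(0.3), np.float64(-20.3)], [0, np.float64(2.1), np.float64(-20.1)], [0, np.float64(3.9), np.float64(-19.9)], [0, np.float64(5.7), np.float64(-19.4)], [0, np.float64(7.4), np.float64(-18.9)], [0, np.float64(9.1), np.float64(-18.1)], [0, np.float64(10.7), np.float64(-17.2)], [0, np.float64(12.2), np.float64(-16.2)], [0, np.float64(13.6), np.float64(-15.0)], [0, np.float64(14.9), np.float64(-13.8)], [0, np.float64(16.0), np.float64(-12.4)], [0, np.float64(17.1), np.float64(-10.9)], [0, np.float64(18.0), np.float64(-9.3)], [0, np.float64(18.8), np.float64(-7.6)], [0, np.float64(19.4), np.float64(-5.9)], [0, np.float64(19.8), np.float64(-4.2)], [0, np.float64(20.1), np.float64(-2.4)], [0, np.float64(20.2), np.float64(-0.5)]]
```

```bash
python3 -m inch '[[[0,0.3,-20.3,0,0,0],[0,2.1,-20.1,0,0,0],[0,3.9,-19.9,0,0,0],[0,5.7,-19.4,0,0,0],[0,0,0,0,0,0]]]' - 18; python3 plan.py; python3 -c "
import numpy as np
print([0.646-.0798*.995, ])"
```

```text
t: 31.58
tool_pos: [0.5671, 0.1487, 0.2682]
orientation: [-1.157, 1.283, -1.285]
force: [1.3, 1.0, 4.1]
opening: 0.0134
t 31.57 pos [0.5671 0.1487 0.2682] yaw -0.102 down [ 0.002  0.001 -1.   ] q6 0.27 q1 0.17 F [1.3 1.  4.1] open 13.4
[0.5665990000000001]
```

```bash
python3 -m inch '[[[0,7.4,-18.9,0,0,0],[0,9.1,-18.1,0,0,0],[0,10.7,-17.2,0,0,0],[0,12.2,-16.2,0,0,0],[0,13.6,-15,0,0,0],[0,14.9,-13.8,0,0,0],[0,0,0,0,0,0]]]'; python3 plan.py
python3 - <<'E'
from h import *
c=cam('scene','s7.png')
cv2.imwrite('pics/s7c.png',cv2.resize(c['image'][100:300,205:385],None,fx=3,fy=3,interpolation=cv2.INTER_CUBIC))
E
```

```text
t: 32.45
tool_pos: [0.4687, 0.1589, 0.199]
orientation: [-1.158, 1.285, -1.284]
force: [4.3, 3.1, 0.5]
opening: 0.0134
t 32.45 pos [0.4687 0.1589 0.199 ] yaw -0.103 down [ 0.     0.001 -1.   ] q6 0.33 q1 0.22 F [4.3 3.1 0.5] open 13.4
```

View pics/s7c.png

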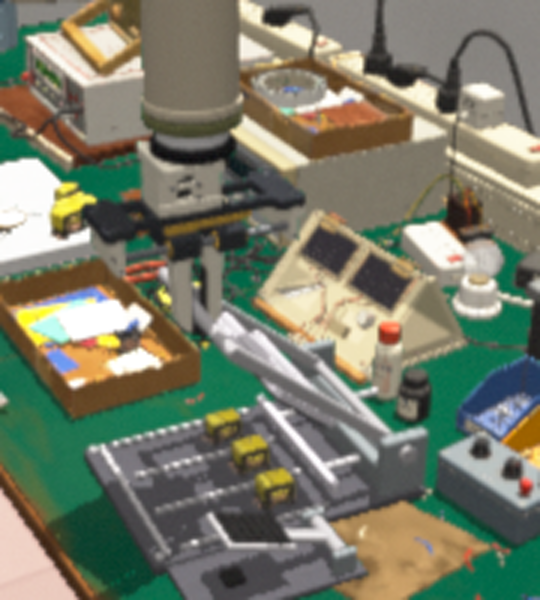

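```bash
python3 -m inch '[[[0,16,-12.4,0,0,0],[0,17.1,-10.9,0,0,0],[0,18,-9.3,0,0,0],[0,18.8,-7.6,0,0,0],[0,19.4,-5.9,0,0,0],[0,0,0,0,0,0]]]'; python3 plan.py
```

```text
t: 33.25
tool_pos: [0.4231, 0.1636, 0.1099]
orientation: [-1.158, 1.285, -1.284]
force: [0.1, 3.4, 5.1]
opening: 0.0132
t 33.25 pos [0.4231 0.1636 0.1099] yaw -0.103 down [-0.     0.001 -1.   ] q6 0.36 q1 0.26 F [0.1 3.4 5.1] open 13.2
```

```bash
python3 -m inch '[[[0,19.8,-4.2,0,0,0],[0,17,-2.4,0,0,0],[0,10,-0.5,0,0,0],[0,0,0,0,0,0]]]'; python3 plan.py;python3 -m inch '[[[0,6,0,0,0,0],[0,0,0,0,0,0]]]'|sed -n '2p;4p'
```

```text
t: 33.75
tool_pos: [0.4157, 0.1643, 0.0634]
orientation: [-1.159, 1.286, -1.284]
force: [-4.2, 4.1, 4.9]
opening: 0.0133
t 33.75 pos [0.4157 0.1643 0.0634] yaw -0.103 down [-0.001  0.    -1.   ] q6 0.36 q1 0.26 F [-4.2  4.1  4.9] open 13.3
tool_pos: [0.4154, 0.1643, 0.0577]
force: [-5.1, 4.3, 5.8]
```

```bash
for i in 1; do python3 -m inch '[[[0,2,0,0,0,0],[0,0,0,0,0,0]]]'|sed -n '2p;4p';done; python3 -m inch '[[[0,2,0,0,0,0],[0,0,0,0,0,0]]]'|sed -n '2p;4p'; python3 -m inch '[[[0,1.5,0,0,0,0],[0,0,0,0,0,0]]]'|sed -n '2p;4p'
```

```text
tool_pos: [0.4153, 0.1644, 0.0559]
force: [-6.0, 4.1, 4.8]
tool_pos: [0.4153, 0.1644, 0.0538]
force: [-5.7, 4.8, 4.7]
tool_pos: [0.4152, 0.1644, 0.0524]
force: [-5.9, 4.0, 6.1]
```

```bash
python3 -m inch '[[[0,1.5,0,0,0,0],[0,0,0,0,0,0]]]'|sed -n '2p;4p'; python3 -m inch '[[[0,1.5,0,0,0,0],[0,0,0,0,0,0]]]'|sed -n '2p;4p'; python3 -m inch '[[[0,1.5,0,0,0,0],[0,0,0,0,0,0]]]'|sed -n '2p;4p'
python3 - <<'E'
from h import *
c=cam('scene','s8.png')
cv2.imwrite('pics/s8c.png',cv2.resize(c['image'][160:320,205:385],None,fx=3.6,fy=3.6,interpolation=cv2.INTER_CUBIC))
E
```

```text
tool_pos: [0.4152, 0.1643, 0.0508]
force: [-5.3, 4.6, 5.9]
tool_pos: [0.4152, 0.1643, 0.0493]
force: [-5.2, 3.5, 6.1]
tool_pos: [0.4152, 0.1644, 0.0482]
force: [-7.8, 3.4, 10.1]
```

View pics/s8c.png

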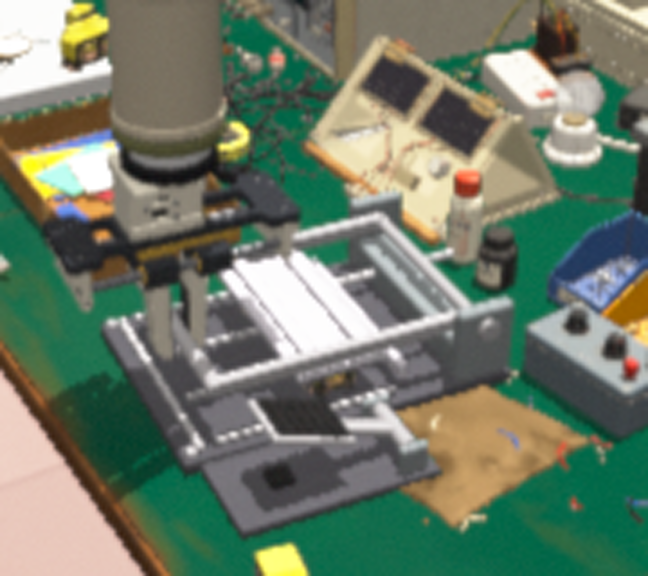

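```bash
python3 -m inch '[[[0,1.5,0,0,0,0],[0,0,0,0,0,0]]]'|sed -n '2p;4p'; python3 -m inch '[[[0,1.5,0,0,0,0],[0,0,0,0,0,0],[0,0,0,0,0,0],[0,0,0,0,0,0]]]'|sed -n '2p;4p'
```

```text
tool_pos: [0.4153, 0.1644, 0.0473]
force: [-11.2, 2.5, 16.6]
tool_pos: [0.4153, 0.1644, 0.0461]
force: [-14.5, 1.9, 20.4]
```

```bash
python3 - <<'E'
from h import *
c=cam('scene')
a=-.103;o=np.array([.524,.152]);R=np.array([[np.cos(a),-np.sin(a)],[np.sin(a),np.cos(a)]])
for th in (1.45,1.52,1.6):
  x=115+7*np.cos(th)-225*np.sin(th); z=60+225*np.cos(th)+7*np.sin(th)
  for y in (-75,-82): print(th,y,((proj(c,[*(o+R@np.array([x,y])/1e3),z/1e3])-[205,160]+.35)*3.6).round())
E
python3 -c "
import cv2;im=cv2.imread('pics/s8.png');cv2.imwrite('pics/s8d.png',cv2.resize(im[235:285,235:285],None,fx=12,fy=12,interpolation=cv2.INTER_CUBIC))"
```

```text
1.45 -75 [213. 346.]
1.45 -82 [217. 351.]
1.52 -75 [212. 363.]
1.52 -82 [215. 369.]
1.6 -75 [211. 383.]
1.6 -82 [215. 388.]
```

View pics/s8d.png

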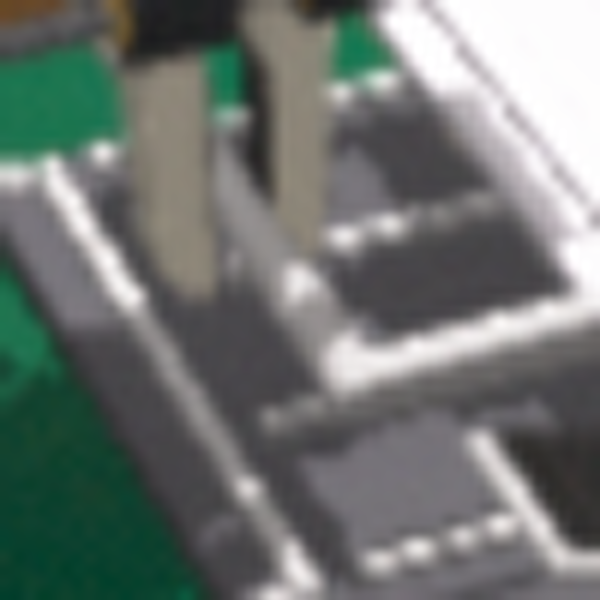

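The arm end falls where 1.60 rad projects, so the lever is at its stop with 20 N on the bar. I'll guide it back up.

```bash
python3 -m inch '[[[0,-6,0,0,0,0],[0,-20.2,0.5,0,0,0],[0,-20.1,2.4,0,0,0],[0,-19.8,4.2,0,0,0],[0,-19.4,5.9,0,0,0],[0,-18.8,7.6,0,0,0],[0,0,0,0,0,0]]]'; python3 plan.py
```

```text
t: 37.22
tool_pos: [0.4429, 0.1613, 0.1529]
orientation: [-1.147, 1.275, -1.292]
force: [24.3, 1.0, -9.0]
opening: 0.0135
t 37.23 pos [0.4429 0.1613 0.1529] yaw -0.104 down [ 0.015  0.    -1.   ] q6 0.35 q1 0.24 F [24.3  1.  -9. ] open 13.5
```

```bash
python3 -m inch '[[[0,0,4,0,0,0],[0,0,0,0,0,0]]]'; python3 plan.py
```

```text
t: 37.48
tool_pos: [0.4414, 0.1614, 0.1499]
orientation: [-1.157, 1.283, -1.286]
force: [2.6, 1.7, 3.4]
opening: 0.0132
t 37.48 pos [0.4414 0.1614 0.1499] yaw -0.103 down [ 0.002  0.    -1.   ] q6 0.35 q1 0.24 F [2.6 1.7 3.4] open 13.2
```

```bash
python3 -m inch '[[[0,-18,9.3,0,0,0],[0,-17.1,10.9,0,0,0],[0,-16,12.4,0,0,0],[0,-14.9,13.8,0,0,0],[0,-13.6,15,0,0,0],[0,-12.2,16.2,0,0,0],[0,0,0,0,0,0]]]'; python3 plan.py
```

```text
t: 38.35
tool_pos: [0.519, 0.1512, 0.2381]
orientation: [-1.16, 1.284, -1.289]
force: [12.7, -5.0, -15.7]
opening: 0.0134
t 38.35 pos [0.519  0.1512 0.2381] yaw -0.105 down [ 0.    -0.004 -1.   ] q6 0.30 q1 0.19 F [ 12.7  -5.  -15.7] open 13.4
```

```bash
python3 -m inch '[[[0,-7,17.2,0,0,0],[0,-6,18.1,0,0,0],[0,-4,18.9,0,0,0],[0,0,0,0,0,0]]]'; python3 plan.py
```

```text
t: 38.85
tool_pos: [0.5733, 0.1458, 0.2607]
orientation: [-1.156, 1.282, -1.29]
force: [-2.0, -7.1, 15.2]
opening: 0.0136
t 38.85 pos [0.5733 0.1458 0.2607] yaw -0.105 down [ 0.004 -0.003 -1.   ] q6 0.27 q1 0.16 F [-2.  -7.1 15.2] open 13.6
```

```bash
python3 -m inch '[[[0,-4,19.5,0,0,0],[0,-3,19.9,0,0,0],[0,-2,20,0,0,0],[0,0,11,0,0,0],[0,0,0,0,0,0],[0,0,0,0,0,0]]]'; python3 plan.py
```

```text
t: 39.6
tool_pos: [0.6424, 0.1391, 0.2681]
orientation: [-1.157, 1.283, -1.288]
force: [2.5, -3.4, 7.3]
opening: 0.0133
t 39.60 pos [0.6424 0.1391 0.2681] yaw -0.104 down [ 0.003 -0.002 -1.   ] q6 0.24 q1 0.14 F [ 2.5 -3.4  7.3] open 13.3
```

```bash
python3 -m inch '[[[0,0,2.5,0,0,0],[0,0,0,0,0,0],[0,0,0,0,0,0],[0,0,0,0,0,0],[0,-35,0,0,0,0],[0,-50,0,0,0,0],[0,0,0,0,0,0]]]' 45; python3 plan.py 0.48 0.15 0.36 -0.103
python3 - <<'E'
from h import *
c=cam('scene','s9.png')
cv2.imwrite('pics/s9c.png',cv2.resize(c['image'][120:320,205:385],None,fx=3,fy=3,interpolation=cv2.INTER_CUBIC))
E
```

```text
t: 40.48
tool_pos: [0.6452, 0.1408, 0.3575]
orientation: [-1.151, 1.279, -1.287]
force: [0.0, 0.3, 0.2]
opening: 0.0449
t 40.48 pos [0.6452 0.1408 0.3575] yaw -0.103 down [ 0.009  0.001 -1.   ] q6 0.24 q1 0.14 F [0.  0.3 0.2] open 44.9
n 4 row [2.0, -0.9, -41.3, -0.0022, 0.0001, -0.0005] dyaw -0.000
```

View pics/s9c.png

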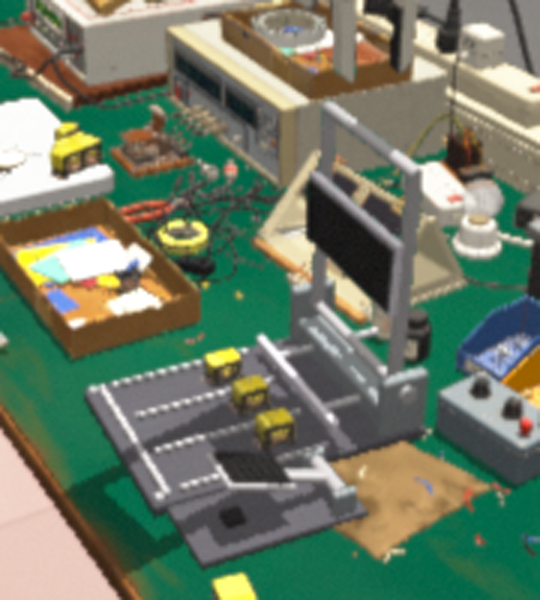

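```bash
python3 -m inch '[[[2,0,-41,0,0,0],[2,0,-41,0,0,0],[2,0,-41,0,0,0],[2,0,-41,0,0,0],[0,0,0,0,0,0]]]' 0; python3 plan.py 0.4378 0.0182 0.10 -0.103
```

```text
t: 41.15
tool_pos: [0.4773, 0.1496, 0.3502]
orientation: [-1.161, 1.285, -1.283]
force: [-0.1, 0.4, 0.3]
opening: 0.0014
t 41.15 pos [0.4773 0.1496 0.3502] yaw -0.102 down [-0.002 -0.    -1.   ] q6 0.30 q1 0.20 F [-0.1  0.4  0.3] open 1.4
n 6 row [22.5, 41.7, -4.3, 0.0003, 0.0002, 0.0001] dyaw -0.001
```

```bash
python3 -m inch '[[[22.5,41.7,-4.3,0,0,0],[22.5,41.7,-4.3,0,0,0],[22.5,41.7,-4.3,0,0,0],[22.5,41.7,-4.3,0,0,0],[22.5,41.7,-4.3,0,0,0],[22.5,41.7,-4.3,0,0,0],[0,0,0,0,0,0],[0,0,0,0,0,0]]]' 0; python3 plan.py 0.4378 0.0182 0.075 -0.103
```

```text
t: 42.15
tool_pos: [0.4409, 0.0179, 0.1019]
orientation: [-1.158, 1.285, -1.285]
force: [0.4, 0.8, 1.0]
opening: 0.0006
t 42.15 pos [0.4409 0.0179 0.1019] yaw -0.104 down [ 0.001  0.    -1.   ] q6 0.03 q1 -0.08 F [0.4 0.8 1. ] open 0.6
n 1 row [0.0, 26.9, -3.1, -0.0005, -0.0006, -0.0003] dyaw 0.001
```

```bash
python3 -m inch '[[[0,20,-3,0,0,0],[0,7,0,0,0,0],[0,0,0,0,0,0]]]'|sed -n '2p;4p'; python3 -m inch '[[[0,2,0,0,0,0],[0,2,0,0,0,0],[0,2,0,0,0,0],[0,2,0,0,0,0]]]'|sed -n '2p;4p'
```

```text
tool_pos: [0.4384, 0.0185, 0.0753]
force: [0.6, -0.4, 1.5]
tool_pos: [0.4375, 0.0181, 0.0668]
force: [-2.0, 0.5, 6.3]
```

```bash
python3 -m inch '[[[0,2,0,0,0,0],[0,2,0,0,0,0],[0,2,-0.5,0,0,0],[0,2,-0.5,0,0,0],[0,2,-0.5,0,0,0],[0,2,-0.5,0,0,0]]]'|sed -n '2p;4p'; python3 -m inch '[[[0,2,-0.5,0,0,0],[0,2,-0.5,0,0,0],[0,2,-0.5,0,0,0]]]'|sed -n '2p;4p'
```

```text
tool_pos: [0.4352, 0.0182, 0.055]
force: [-6.0, 0.9, 11.2]
tool_pos: [0.4339, 0.0184, 0.0492]
force: [-5.2, 1.4, 12.4]
```

```bash
python3 -m inch '[[[0,2,-0.3,0,0,0],[0,2,-0.3,0,0,0],[0,2,-0.3,0,0,0],[0,0,0,0,0,0]]]'|sed -n '2p;4p'; python3 -m inch '[[[0,2,0,0,0,0],[0,0,0,0,0,0]]]'|sed -n '2p;4p';python3 -m inch '[[[0,2,0,0,0,0],[0,0,0,0,0,0]]]'|sed -n '2p;4p'
```

```text
tool_pos: [0.4329, 0.0185, 0.0429]
force: [-4.1, 1.2, 9.5]
tool_pos: [0.4329, 0.0185, 0.0419]
force: [-10.5, 0.6, 21.1]
tool_pos: [0.4329, 0.0185, 0.0413]
force: [-20.7, 2.1, 39.6]
```

```bash
python3 -m inch '[[[0,-3,0,0,0,0],[0,0,0,0,0,0]]]'|sed -n '2p;4p'
python3 - <<'E'
from h import *
c=cam('scene','s10.png')
cv2.imwrite('pics/s10c.png',cv2.resize(c['image'][180:320,205:385],None,fx=3.6,fy=3.6,interpolation=cv2.INTER_CUBIC))
E
```

```text
tool_pos: [0.433, 0.0185, 0.0423]
force: [-5.3, 0.4, 9.4]
```

View pics/s10c.png

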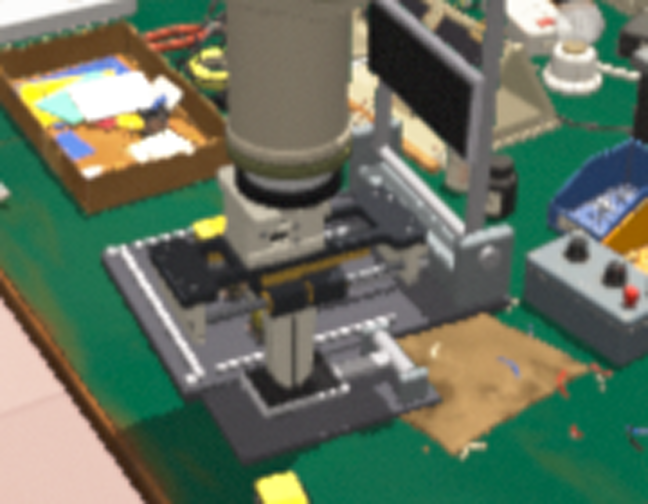

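Pedal level at its stop. I'll let it rise slowly.

```bash
python3 -m inch '[[[0,-4,0,0,0,0],[0,-5,0,0,0,0],[0,-6,0,0,0,0],[0,-8,0,0,0,0],[0,-20,0,0,0,0],[0,-40,0,0,0,0],[0,-50,0,0,0,0],[0,0,0,0,0,0]]]'; python3 plan.py 0.36 -0.02 0.25 1.468
```

```text
t: 46.45
tool_pos: [0.4346, 0.0183, 0.1781]
orientation: [-1.155, 1.28, -1.287]
force: [0.3, 0.3, 0.5]
opening: 0.0002
t 46.45 pos [0.4346 0.0183 0.1781] yaw -0.103 down [ 0.006 -0.    -1.   ] q6 0.03 q1 -0.08 F [0.3 0.3 0.5] open 0.2
n 9 row [9.9, -8.0, -3.0, -0.0005, 0.1745, -0.0005] dyaw -1.571
```

```bash
python3 -m inch '[[[0,-8,0,0,-0.178,0],[0,-8,0,0,-0.178,0],[0,-8,0,0,-0.178,0],[0,-8,0,0,-0.178,0],[0,0,0,0,-0.178,0],[0,0,0,0,-0.178,0],[0,0,0,0,-0.178,0],[0,0,0,0,-0.178,0]]]' 50;python3 -m inch '[[[0,0,-40,0,-0.146,0],[0,0,-40,0,0,0],[0,0,-40,0,0,0],[0,0,0,0,0,0]]]'; python3 plan.py
python3 - <<'E'
from h import *
c=cam('scene','s11.png'); t=cam('top','t11.png')
cv2.imwrite('pics/s11c.png',cv2.resize(c['image'][180:320,205:385],None,fx=4,fy=4,interpolation=cv2.INTER_CUBIC)); cv2.imwrite('pics/t11c.png',cv2.resize(t['image'][130:270,220:370],None,fx=4,fy=4,interpolation=cv2.INTER_CUBIC))
E
```

```text
t: 47.45
tool_pos: [0.4314, 0.0185, 0.2043]
orientation: [-1.563, 0.195, -0.189]
force: [0.5, -0.6, -0.1]
opening: 0.0502
t: 47.95
tool_pos: [0.4131, -0.1014, 0.2045]
orientation: [-1.569, 0.087, -0.082]
force: [-0.2, 0.2, -1.2]
opening: 0.05
t 47.95 pos [ 0.4131 -0.1014  0.2045] yaw 1.463 down [-0.003  0.001 -1.   ] q6 -1.82 q1 -0.36 F [-0.2  0.2 -1.2] open 50.0
```

View pics/s11c.png

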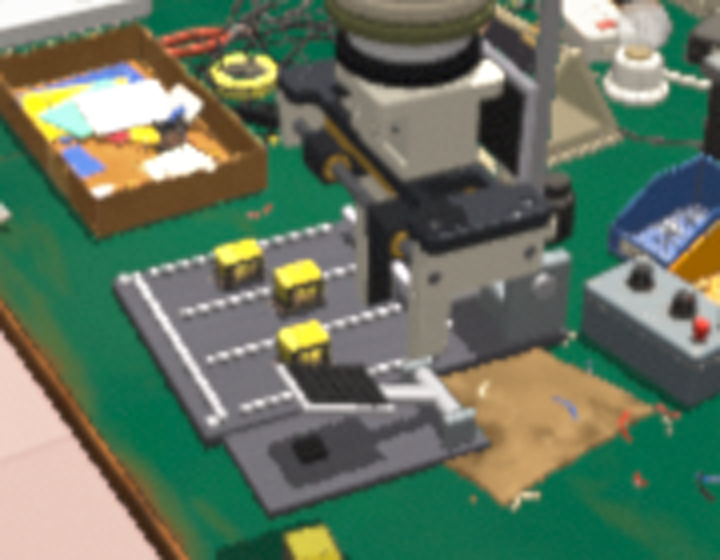

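View pics/t11c.png

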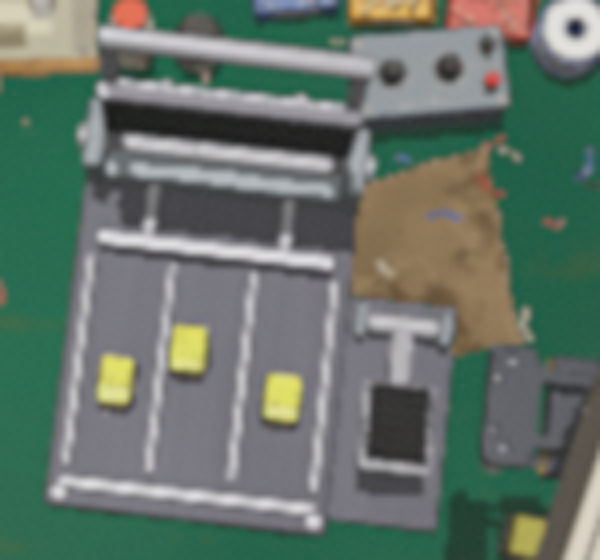

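```bash
cat > parts.py <<'E'
from h import *
import sys
c=cam('top')
a=-.103;o=np.array([.524,.152]);R=np.array([[np.cos(a),-np.sin(a)],[np.sin(a),np.cos(a)]])
m=yellow(c); cs,_=cv2.findContours(m,cv2.RETR_EXTERNAL,cv2.CHAIN_APPROX_NONE)
for k in cs:
    r=cv2.minAreaRect(k)
    if cv2.contourArea(k)>25 and 235<r[0][0]<345 and r[0][1]>165:
        p=ray(c,*r[0],.038); print(np.round(r[0],1),p.round(4),'press',((p[:2]-o)@R*1e3).round(1),np.round(r[1],1),round(r[2],1))
E
python3 parts.py
python3 - <<'E'
from h import *
import glob
for n in ('s9','s10','s11'):
    im=cv2.imread('pics/%s.png'%n); hsv=cv2.cvtColor(im,cv2.COLOR_BGR2HSV); 
    m=cv2.inRange(hsv,(22,110,90),(34,255,255)); cs,_=cv2.findContours(m,cv2.RETR_EXTERNAL,cv2.CHAIN_APPROX_NONE)
    print(n,[tuple(np.round(cv2.minAreaRect(k)[0],1)) for k in cs if cv2.contourArea(k)>15 and 240<cv2.minAreaRect(k)[0][0]<320])
im=cv2.imread('pics/s10.png'); cv2.imwrite('pics/s10d.png',cv2.resize(im[225:290,240:310],None,fx=9,fy=9,interpolation=cv2.INTER_CUBIC))
E
```

```text
[290.  227.5] [0.469  0.0987 0.038 ] press [-49.2 -58.6] [7. 8.] 90.0
[248.9 222.6] [0.4822 0.2169 0.038 ] press [-48.3  60.2] [7.8 6.5] 14.0
[267. 216.] [0.5018 0.165  0.038 ] press [-23.4  10.6] [8. 8.] 90.0
s9 [(np.float64(285.7), np.float64(325.2)), (np.float64(295.6), np.float64(259.1)), (np.float64(288.0), np.float64(249.0)), (np.float64(279.0), np.float64(240.4)), (np.float64(240.5), np.float64(213.0)), (np.float64(265.0), np.float64(199.0))]
s10 [(np.float64(285.6), np.float64(325.1)), (np.float64(263.1), np.float64(243.1)), (np.float64(240.5), np.float64(213.0)), (np.float64(262.3), np.float64(199.6))]
s11 [(np.float64(285.7), np.float64(325.2)), (np.float64(280.6), np.float64(265.1)), (np.float64(279.0), np.float64(249.0)), (np.float64(264.5), np.float64(244.0)), (np.float64(240.5), np.float64(213.0)), (np.float64(265.0), np.float64(199.0))]
```

View pics/s10d.png

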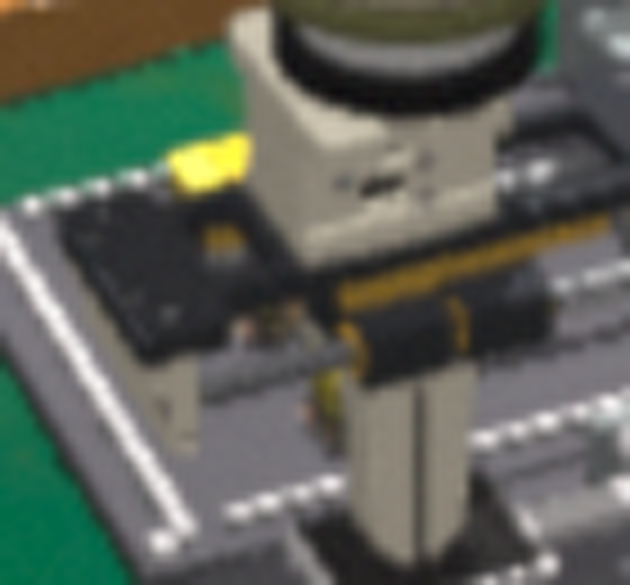

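Run:
```python
from h import *
c=cam('scene')
a=-.103;o=np.array([.524,.152]);R=np.array([[np.cos(a),-np.sin(a)],[np.sin(a),np.cos(a)]])
P=lambda x,y,z:((proj(c,[*(o+R@np.array([x,y])/1e3),z/1e3])-[240,225]+.45)*9).round()
for q in ((-52,0,40),(-67,0,40),(-67,14,40),(-67,-14,40),(-67,0,14),(-52,-14,25),(-24,10,40),(-38,10,14),(-52,-60,40),(-67,-60,14)): print(q,P(*q))
```

```text
(-52, 0, 40) [293. 248.]
(-67, 0, 40) [251. 260.]
(-67, 14, 40) [234. 237.]
(-67, -14, 40) [267. 283.]
(-67, 0, 14) [252. 324.]
(-52, -14, 25) [310. 309.]
(-24, 10, 40) [358. 212.]
(-38, 10, 14) [320. 285.]
(-52, -60, 40) [368. 350.]
(-67, -60, 14) [326. 428.]
```

The images place the middle part at the ejected spot while the pedal was at its stop. It has since been knocked to press (-23, +11). Now the left one.

```bash
python3 zoom.py z10.png top,249,222 top,267,216 top,290,227; python3 plan.py 0.45 0.10 0.2 1.468
```

```text
(748, 748, 3) 0.8021390374331551
t 48.20 pos [ 0.4144 -0.0988  0.2056] yaw 1.468 down [-0.001  0.001 -1.   ] q6 -1.82 q1 -0.35 F [-0.4  0.2  1. ] open 49.7
n 4 row [3.8, 1.4, 50.4, -0.0001, 0.0001, -0.0003] dyaw -0.000
```

View pics/z10.png

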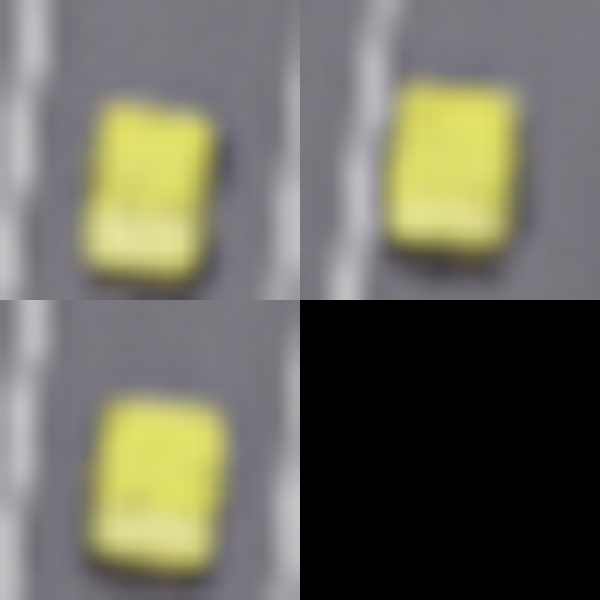

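```bash
python3 -m inch '[[[3.8,1.4,50.4,0,0,0],[3.8,1.4,50.4,0,0,0],[3.8,1.4,50.4,0,0,0],[3.8,1.4,50.4,0,0,0],[0,0,0,0,0,0]]]' 42;python3 plan.py 0.4815 0.2165 0.12 1.468
```

```text
t: 48.82
tool_pos: [0.4501, 0.1031, 0.2002]
orientation: [-1.569, 0.077, -0.076]
force: [0.2, -0.7, -0.4]
opening: 0.042
t 48.83 pos [0.4501 0.1031 0.2002] yaw 1.473 down [-0.001  0.001 -1.   ] q6 -1.36 q1 0.11 F [ 0.2 -0.7 -0.4] open 42.0
n 3 row [6.7, 26.8, 38.7, -0.0002, 0.0018, -0.0003] dyaw -0.005
```

```bash
python3 -m inch '[[[6.7,26.8,38.7,0,0.002,0],[6.7,26.8,38.7,0,0.002,0],[6.7,26.8,38.7,0,0.002,0],[0,0,0,0,0,0],[0,0,0,0,0,0]]]' 42;python3 plan.py 0.4815 0.2165 0.031 1.468
```

```text
t: 49.45
tool_pos: [0.4827, 0.2119, 0.1203]
orientation: [-1.57, 0.086, -0.085]
force: [0.1, 0.3, 1.0]
opening: 0.0418
t 49.45 pos [0.4827 0.2119 0.1203] yaw 1.462 down [-0.    -0.001 -1.   ] q6 -1.14 q1 0.32 F [0.1 0.3 1. ] open 41.8
n 2 row [-0.8, 44.7, 2.2, 0.0004, -0.0031, -0.0001] dyaw 0.006
```

```bash
python3 -m inch '[[[-0.8,44.7,2.2,0,-0.003,0],[-0.8,34,2.2,0,-0.003,0],[0,10,0,0,0,0],[0,0,0,0,0,0],[0,0,0,0,0,0]]]' 42;python3 plan.py 0.4815 0.2165 0.031 1.468
```

```text
t: 50.08
tool_pos: [0.4833, 0.2171, 0.0336]
orientation: [-1.568, 0.08, -0.084]
force: [0.7, -0.0, 0.9]
opening: 0.0419
t 50.08 pos [0.4833 0.2171 0.0336] yaw 1.467 down [ 0.003  0.001 -1.   ] q6 -1.14 q1 0.33 F [ 0.7 -0.   0.9] open 41.9
n 1 row [-1.7, 2.5, -0.8, -0.0012, -0.0014, 0.0029] dyaw 0.001
```

```bash
python3 -m inch '[[[-1.5,2,-0.5,0,0,0],[0,0,0,0,0,0]]]' 42;python3 -m inch '[[[0,0,0,0,0,0],[0,0,0,0,0,0],[0,0,0,0,0,0],[0,0,0,0,0,0]]]' 18 25; python3 plan.py; python3 -m inch '[[[0,-15,0,0,0,0],[0,-40,0,0,0,0],[0,-40,0,0,0,0],[0,-20,0,0,0,0],[0,0,0,0,0,0]]]'; python3 plan.py 0.462 0.438 0.14 1.541
```

```text
t: 50.32
tool_pos: [0.4805, 0.2167, 0.03]
orientation: [-1.569, 0.081, -0.082]
force: [-0.1, -0.6, -0.6]
opening: 0.0418
t: 50.82
tool_pos: [0.4803, 0.2167, 0.0295]
orientation: [-1.569, 0.081, -0.082]
force: [-0.5, -0.2, 1.2]
opening: 0.0249
t 50.83 pos [0.4803 0.2167 0.0295] yaw 1.467 down [ 0.  0. -1.] q6 -1.14 q1 0.33 F [-0.5 -0.2  1.2] open 24.9
t: 51.45
tool_pos: [0.4818, 0.2172, 0.1475]
orientation: [-1.567, 0.078, -0.085]
force: [0.5, -0.9, -0.4]
opening: 0.0254
t 51.45 pos [0.4818 0.2172 0.1475] yaw 1.467 down [ 0.005  0.002 -1.   ] q6 -1.14 q1 0.33 F [ 0.5 -0.9 -0.4] open 25.4
n 5 row [-7.2, 1.5, 43.8, -0.0004, -0.0148, 0.0009] dyaw 0.074
```

```bash
python3 -m inch '[[[-7.2,0,43.8,0,-0.015,0],[-7.2,0,43.8,0,-0.015,0],[-7.2,0,43.8,0,-0.015,0],[-7.2,0,43.8,0,-0.015,0],[-7.2,0,43.8,0,-0.015,0],[0,0,0,0,0,0],[0,0,0,0,0,0]]]'; python3 plan.py 0.462 0.438 0.03 1.541
```

```text
t: 52.32
tool_pos: [0.4598, 0.4368, 0.143]
orientation: [-1.573, 0.024, -0.021]
force: [-0.0, 0.6, -0.7]
opening: 0.025
t 52.33 pos [0.4598 0.4368 0.143 ] yaw 1.542 down [-0.002 -0.002 -1.   ] q6 -0.86 q1 0.68 F [-0.   0.6 -0.7] open 25.0
n 3 row [0.8, 37.7, 0.5, 0.0006, 0.0005, -0.0005] dyaw -0.001
```

```bash
python3 -m inch '[[[0.8,40,0.5,0,0,0],[0.8,40,0.5,0,0,0],[0,25,0,0,0,0],[0,10,0,0,0,0],[0,0,0,0,0,0],[0,0,0,0,0,0]]]'; python3 -m inch '[[[0,4,0,0,0,0],[0,0,0,0,0,0]]]'|sed -n '2p;4p'; python3 -m inch '[[[0,1.5,0,0,0,0],[0,0,0,0,0,0]]]'|sed -n '2p;4p'
```

```text
t: 53.08
tool_pos: [0.4631, 0.439, 0.0312]
orientation: [-1.569, 0.021, -0.024]
force: [0.9, 0.1, -0.3]
opening: 0.0248
tool_pos: [0.4622, 0.4387, 0.0257]
force: [-0.4, -0.9, 0.3]
tool_pos: [0.4619, 0.4385, 0.0238]
force: [0.1, 0.0, -0.0]
```

```bash
python3 -m inch '[[[0,1.5,0,0,0,0],[0,0,0,0,0,0]]]'|sed -n '2p;4p'; python3 -m inch '[[[0,1.5,0,0,0,0],[0,0,0,0,0,0]]]'|sed -n '2p;4p'
```

```text
tool_pos: [0.4619, 0.4385, 0.0222]
force: [0.5, -0.4, -0.5]
tool_pos: [0.462, 0.4385, 0.0208]
force: [0.4, 0.6, -1.3]
```

```bash
python3 -m inch '[[[0,1,0,0,0,0],[0,0,0,0,0,0]]]'|sed -n '2p;4p'; python3 -m inch '[[[0,1,0,0,0,0],[0,0,0,0,0,0]]]'|sed -n '2p;4p'
```

```text
tool_pos: [0.4622, 0.4387, 0.0203]
force: [-0.8, -0.7, 2.3]
tool_pos: [0.4622, 0.4387, 0.0203]
force: [-5.5, -4.5, 10.9]
```

```bash
python3 -m inch '[[[0,-1.3,0,0,0,0],[0,0,0,0,0,0],[0,0,0,0,0,0],[0,-10,0,0,0,0],[0,-35,0,0,0,0],[0,-45,0,0,0,0],[0,-40,0,0,0,0],[0,0,0,0,0,0]]]' 38;  python3 plan.py 0.502 0.1645 0.13 1.50; python3 parts.py;python3 zoom.py z11.png scene,254,211 scene,278,249
```

```text
t: 55.58
tool_pos: [0.4645, 0.4406, 0.1562]
orientation: [-1.565, 0.017, -0.028]
force: [-0.2, 0.4, -0.4]
opening: 0.0381
t 55.58 pos [0.4645 0.4406 0.1562] yaw 1.542 down [ 0.007  0.006 -1.   ] q6 -0.86 q1 0.68 F [-0.2  0.4 -0.4] open 38.1
n 6 row [8.4, 4.2, -45.7, -0.001, 0.007, 0.0011] dyaw -0.042
[290.  227.5] [0.469  0.0987 0.038 ] press [-49.2 -58.6] [7. 8.] 90.0
[267.1 215.4] [0.5037 0.1649 0.038 ] press [-21.5  10.7] [8.5 8.2] 18.4
(374, 748, 3) 1
```

View pics/z11.png

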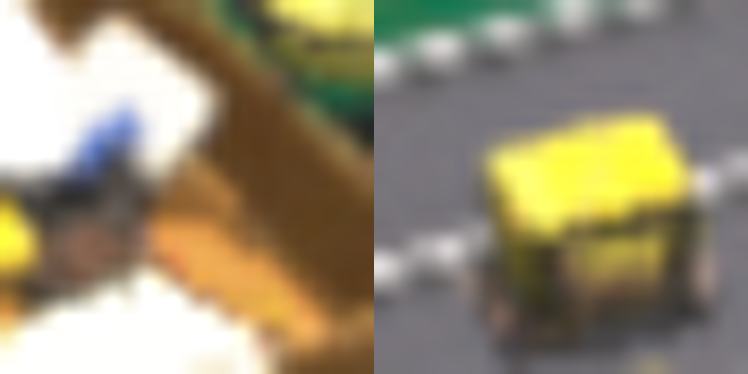

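```bash
python3 -m inch '[[[8.4,3,-45.7,0,0.007,0],[8.4,3,-45.7,0,0.007,0],[8.4,3,-45.7,0,0.007,0],[8.4,3,-45.7,0,0.007,0],[8.4,3,-45.7,0,0.007,0],[8.4,3,-45.7,0,0.007,0],[0,0,0,0,0,0],[0,0,0,0,0,0]]]' 40;python3 plan.py 0.502 0.1645 0.04 1.50;  python3 - <<'E'
from h import *
c=cam('scene','s12.png')
cv2.imwrite('pics/s12c.png',cv2.resize(c['image'][180:280,200:330],None,fx=5.5,fy=5.5,interpolation=cv2.INTER_CUBIC))
E
```

```text
t: 56.68
tool_pos: [0.499, 0.1625, 0.1311]
orientation: [-1.57, 0.058, -0.055]
force: [0.4, 0.3, -0.1]
opening: 0.0402
t 56.67 pos [0.499  0.1625 0.1311] yaw 1.499 down [-0.002  0.    -1.   ] q6 -1.28 q1 0.22 F [ 0.4  0.3 -0.1] open 40.2
n 2 row [1.5, 45.6, 1.1, 0.0, -0.0004, -0.001] dyaw 0.001
```

View pics/s12c.png

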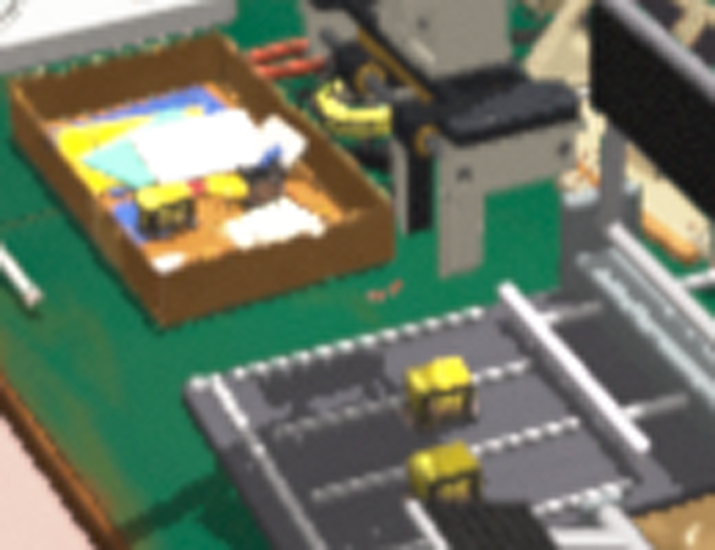

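```bash
python3 -m inch '[[[1.5,45,1,0,0,0],[1.5,35,1,0,0,0],[0,17,0,0,0,0],[0,0,0,0,0,0],[0,0,0,0,0,0]]]' 40;python3 plan.py 0.502 0.1645 0.031 1.50
```

```text
t: 57.35
tool_pos: [0.5039, 0.1647, 0.0367]
orientation: [-1.57, 0.054, -0.057]
force: [0.3, 0.3, 0.7]
opening: 0.04
t 57.35 pos [0.5039 0.1647 0.0367] yaw 1.501 down [ 0.002  0.    -1.   ] q6 -1.28 q1 0.22 F [0.3 0.3 0.7] open 40.0
n 1 row [-1.9, 5.7, -0.4, -0.0006, 0.0005, 0.002] dyaw -0.001
```

```bash
python3 -m inch '[[[-1,4,-0.4,0,0,0],[0,0,0,0,0,0]]]' 40;python3 -m inch '[[[0,0,0,0,0,0],[0,0,0,0,0,0],[0,0,0,0,0,0],[0,0,0,0,0,0]]]' 18 25; python3 plan.py; python3 -m inch '[[[0,-15,0,0,0,0],[0,-40,0,0,0,0],[0,-40,0,0,0,0],[0,-20,0,0,0,0],[0,0,0,0,0,0]]]'; python3 plan.py 0.516 0.378 0.14 1.541
```

```text
t: 57.6
tool_pos: [0.5021, 0.1638, 0.0318]
orientation: [-1.57, 0.055, -0.056]
force: [-0.4, 0.5, 0.5]
opening: 0.0399
t: 58.1
tool_pos: [0.502, 0.1638, 0.0315]
orientation: [-1.57, 0.055, -0.056]
force: [-0.6, 0.3, 3.0]
opening: 0.027
t 58.10 pos [0.502  0.1638 0.0315] yaw 1.500 down [ 0.  0. -1.] q6 -1.28 q1 0.22 F [-0.6  0.3  3. ] open 27.0
t: 58.72
tool_pos: [0.5034, 0.1642, 0.149]
orientation: [-1.569, 0.052, -0.059]
force: [-0.3, 0.3, -1.1]
opening: 0.0271
t 58.73 pos [0.5034 0.1642 0.149 ] yaw 1.500 down [ 0.005  0.001 -1.   ] q6 -1.28 q1 0.22 F [-0.3  0.3 -1.1] open 27.1
n 4 row [0.2, 2.3, 53.6, -0.0003, -0.0102, 0.0011] dyaw 0.041
```

```bash
python3 -m inch '[[[0.2,0,53.6,0,-0.01,0],[0.2,0,53.6,0,-0.01,0],[0.2,0,53.6,0,-0.01,0],[0.2,0,53.6,0,-0.01,0],[0,0,0,0,0,0],[0,0,0,0,0,0]]]'; python3 plan.py 0.516 0.379 0.03 1.541
```

```text
t: 59.48
tool_pos: [0.5137, 0.3772, 0.1446]
orientation: [-1.572, 0.025, -0.022]
force: [0.1, -1.0, -0.1]
opening: 0.027
t 59.48 pos [0.5137 0.3772 0.1446] yaw 1.541 down [-0.002 -0.002 -1.   ] q6 -0.99 q1 0.55 F [ 0.1 -1.  -0.1] open 27.0
n 3 row [0.8, 38.2, 0.7, 0.0006, -0.0001, -0.0007] dyaw 0.000
```

```bash
python3 -m inch '[[[0.8,40,0.5,0,0,0],[0.5,40,0.5,0,0,0],[0,25,0,0,0,0],[0,10,0,0,0,0],[0,0,0,0,0,0],[0,0,0,0,0,0]]]'; python3 -m inch '[[[0,5,0,0,0,0],[0,0,0,0,0,0]]]'|sed -n '2p;4p'; python3 -m inch '[[[0,1.5,0,0,0,0],[0,0,0,0,0,0]]]'|sed -n '2p;4p'
```

```text
t: 60.22
tool_pos: [0.5171, 0.379, 0.033]
orientation: [-1.569, 0.023, -0.026]
force: [-0.8, 0.3, -1.5]
opening: 0.0271
tool_pos: [0.5159, 0.3788, 0.0264]
force: [-0.1, -0.6, -0.7]
tool_pos: [0.5158, 0.3788, 0.0246]
force: [0.2, -1.0, -0.3]
```

```bash
python3 -m inch '[[[0,1.5,0,0,0,0],[0,0,0,0,0,0]]]'|sed -n '2p;4p'; python3 -m inch '[[[0,1,0,0,0,0],[0,0,0,0,0,0]]]'|sed -n '2p;4p'; python3 -m inch '[[[0,1,0,0,0,0],[0,0,0,0,0,0]]]'|sed -n '2p;4p'
```

```text
tool_pos: [0.5158, 0.3787, 0.023]
force: [0.7, -0.5, -0.9]
tool_pos: [0.516, 0.3788, 0.0224]
force: [-0.3, -0.7, 0.3]
tool_pos: [0.5161, 0.3789, 0.0223]
force: [-4.1, -2.8, 7.7]
```

```bash
python3 -m inch '[[[0,-0.8,0,0,0,0],[0,0,0,0,0,0],[0,0,0,0,0,0],[0,-10,0,0,0,0],[0,-35,0,0,0,0],[0,-45,0,0,0,0],[0,-40,0,0,0,0],[0,0,0,0,0,0]]]' 38;  python3 plan.py 0.469 0.098 0.13 1.468; python3 parts.py
```

```text
t: 62.48
tool_pos: [0.5185, 0.3805, 0.1581]
orientation: [-1.566, 0.018, -0.03]
force: [-0.4, -0.2, -0.8]
opening: 0.038
t 62.48 pos [0.5185 0.3805 0.1581] yaw 1.540 down [ 0.008  0.005 -1.   ] q6 -0.99 q1 0.55 F [-0.4 -0.2 -0.8] open 38.0
n 6 row [-5.4, 4.5, -47.5, -0.0009, 0.012, 0.0012] dyaw -0.072
[290.  227.5] [0.469  0.0987 0.038 ] press [-49.2 -58.6] [7. 8.] 90.0
```

```bash
python3 -m inch '[[[-5.4,3,-47.5,0,0.012,0],[-5.4,3,-47.5,0,0.012,0],[-5.4,3,-47.5,0,0.012,0],[-5.4,3,-47.5,0,0.012,0],[-5.4,3,-47.5,0,0.012,0],[-5.4,3,-47.5,0,0.012,0],[0,0,0,0,0,0],[0,0,0,0,0,0]]]' 40;python3 plan.py 0.468 0.0985 0.04 1.468
```

```text
t: 63.52
tool_pos: [0.4658, 0.0965, 0.1333]
orientation: [-1.569, 0.082, -0.08]
force: [1.1, -1.2, -0.7]
opening: 0.0406
t 63.52 pos [0.4658 0.0965 0.1333] yaw 1.467 down [-0.001  0.    -1.   ] q6 -1.37 q1 0.10 F [ 1.1 -1.2 -0.7] open 40.6
n 2 row [1.0, 46.6, 1.1, -0.0001, -0.0004, -0.0006] dyaw 0.001
```

```bash
python3 -m inch '[[[1,45,1,0,0,0],[1,35,1,0,0,0],[0,18,0,0,0,0],[0,0,0,0,0,0],[0,0,0,0,0,0]]]' 40;python3 plan.py 0.468 0.0985 0.031 1.468
```

```text
t: 64.15
tool_pos: [0.4691, 0.0989, 0.0368]
orientation: [-1.569, 0.079, -0.08]
force: [0.8, 1.0, 0.9]
opening: 0.0397
t 64.15 pos [0.4691 0.0989 0.0368] yaw 1.469 down [ 0.001  0.    -1.   ] q6 -1.37 q1 0.10 F [0.8 1.  0.9] open 39.7
n 1 row [-1.0, 5.8, -0.5, -0.0003, 0.0011, 0.0008] dyaw -0.001
```

```bash
python3 -m inch '[[[-0.5,4,-0.4,0,0,0],[0,0,0,0,0,0]]]' 40;python3 -m inch '[[[0,0,0,0,0,0],[0,0,0,0,0,0],[0,0,0,0,0,0],[0,0,0,0,0,0]]]' 18 25; python3 plan.py; python3 -m inch '[[[0,-15,0,0,0,0],[0,-40,0,0,0,0],[0,-40,0,0,0,0],[0,-20,0,0,0,0],[0,0,0,0,0,0]]]'; python3 plan.py 0.460 0.380 0.14 1.541
```

```text
t: 64.4
tool_pos: [0.4682, 0.0979, 0.0325]
orientation: [-1.569, 0.08, -0.081]
force: [0.2, -0.1, -0.2]
opening: 0.0402
t: 64.9
tool_pos: [0.4681, 0.0977, 0.0323]
orientation: [-1.569, 0.081, -0.081]
force: [-1.0, -0.4, 3.8]
opening: 0.0267
t 64.90 pos [0.4681 0.0977 0.0323] yaw 1.468 down [ 0.  0. -1.] q6 -1.37 q1 0.10 F [-1.  -0.4  3.8] open 26.7
t: 65.53
tool_pos: [0.4695, 0.0979, 0.1497]
orientation: [-1.569, 0.077, -0.084]
force: [0.1, 0.8, -0.5]
opening: 0.0268
t 65.53 pos [0.4695 0.0979 0.1497] yaw 1.468 down [ 0.005  0.    -1.   ] q6 -1.37 q1 0.10 F [ 0.1  0.8 -0.5] open 26.8
n 6 row [-5.0, 1.6, 46.8, -0.0001, -0.0122, 0.0008] dyaw 0.073
```

```bash
python3 -m inch '[[[-5,0,46.8,0,-0.012,0],[-5,0,46.8,0,-0.012,0],[-5,0,46.8,0,-0.012,0],[-5,0,46.8,0,-0.012,0],[-5,0,46.8,0,-0.012,0],[-5,0,46.8,0,-0.012,0],[0,0,0,0,0,0],[0,0,0,0,0,0]]]'; python3 plan.py 0.460 0.380 0.03 1.541
```

```text
t: 66.53
tool_pos: [0.4576, 0.3793, 0.1455]
orientation: [-1.572, 0.025, -0.022]
force: [0.8, 0.2, 0.0]
opening: 0.027
t 66.53 pos [0.4576 0.3793 0.1455] yaw 1.541 down [-0.002 -0.002 -1.   ] q6 -0.93 q1 0.61 F [0.8 0.2 0. ] open 27.0
n 3 row [0.8, 38.5, 0.3, 0.0006, -0.0001, -0.0006] dyaw 0.000
```

```bash
python3 -m inch '[[[0.8,40,0.3,0,0,0],[0.5,40,0.3,0,0,0],[0,25,0,0,0,0],[0,10,0,0,0,0],[0,0,0,0,0,0],[0,0,0,0,0,0]]]'; python3 -m inch '[[[0,5,0,0,0,0],[0,0,0,0,0,0]]]'|sed -n '2p;4p'; python3 -m inch '[[[0,2,0,0,0,0],[0,0,0,0,0,0]]]'|sed -n '2p;4p'; python3 -m inch '[[[0,1,0,0,0,0],[0,0,0,0,0,0]]]'|sed -n '2p;4p'
```

```text
t: 67.28
tool_pos: [0.4608, 0.3809, 0.0336]
orientation: [-1.569, 0.023, -0.026]
force: [-0.3, 0.6, -0.8]
opening: 0.0268
tool_pos: [0.4597, 0.3806, 0.0272]
force: [0.1, -0.0, 0.0]
tool_pos: [0.4596, 0.3805, 0.0249]
force: [0.7, -0.5, -0.1]
tool_pos: [0.4597, 0.3805, 0.0239]
force: [-0.5, 0.3, -0.2]
```

```bash
python3 -m inch '[[[0,1,0,0,0,0],[0,0,0,0,0,0]]]'|sed -n '2p;4p'; python3 -m inch '[[[0,1,0,0,0,0],[0,0,0,0,0,0]]]'|sed -n '2p;4p'
```

```text
tool_pos: [0.4599, 0.3806, 0.0231]
force: [0.2, 0.3, -0.0]
tool_pos: [0.4599, 0.3806, 0.0231]
force: [-3.5, -2.6, 8.2]
```

```bash
python3 -m inch '[[[0,-0.8,0,0,0,0],[0,0,0,0,0,0],[0,0,0,0,0,0],[0,-10,0,0,0,0],[0,-35,0,0,0,0],[0,-45,0,0,0,0],[0,-50,0,0,0,0],[0,0,0,0,0,0]]]' 38; python3 -m inch '[[[0,-10,-50,0,0,0],[0,-10,-50,0,0,0],[0,0,-50,0,0,0],[0,0,-50,0,0,0],[0,0,-50,0,0,0],[0,0,-50,0,0,0],[0,0,0,0,0,0],[0,0,0,0,0,0]]]'
python3 - <<'E'
from h import *
c=cam('scene','s13.png'); t=cam('top','t13.png')
cv2.imwrite('pics/s13c.png',cv2.resize(c['image'][170:340,195:400],None,fx=3.5,fy=3.5,interpolation=cv2.INTER_CUBIC)); cv2.imwrite('pics/t13c.png',cv2.resize(t['image'][130:280,100:380],None,fx=2.8,fy=2.8,interpolation=cv2.INTER_CUBIC))
E
```

```text
t: 69.53
tool_pos: [0.4627, 0.3826, 0.1696]
orientation: [-1.565, 0.017, -0.031]
force: [0.4, 0.5, 0.0]
opening: 0.038
t: 70.53
tool_pos: [0.4503, 0.0809, 0.1825]
orientation: [-1.57, 0.025, -0.025]
force: [0.8, 0.7, 0.4]
opening: 0.038
```

View pics/s13c.png

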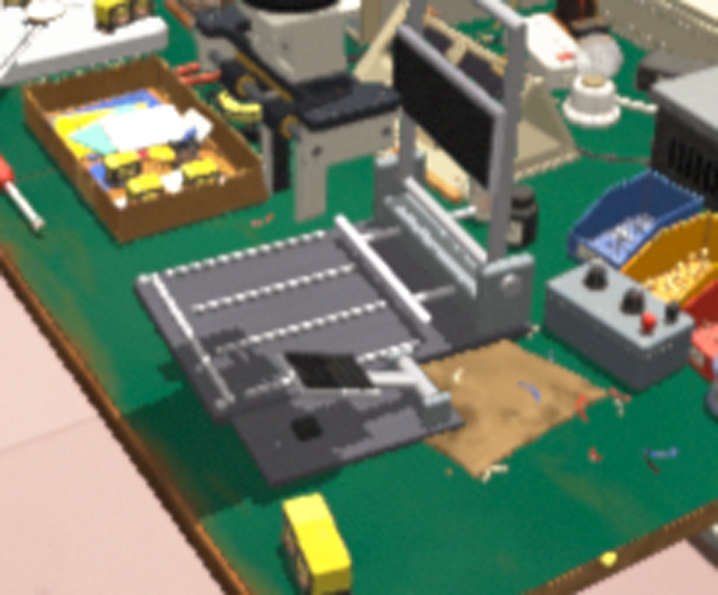

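View pics/t13c.png

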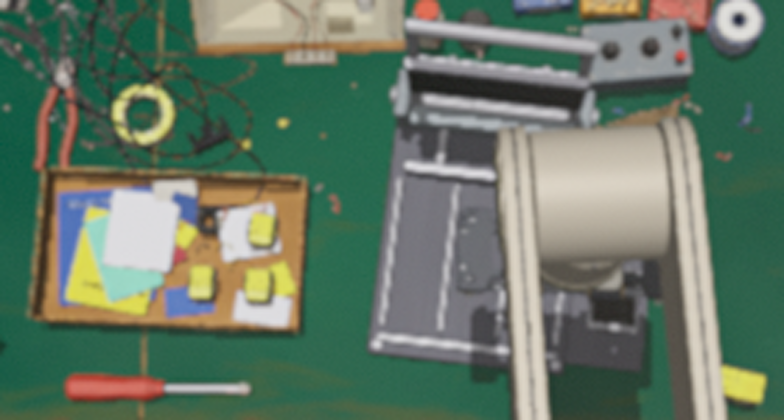

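```bash
python3 -c "
from plant import robot
print(robot.close_job())"
```

```text
the job is handed in; nothing more can be done
None
```

The job is handed in at about 70 s, with every step done in the order you asked; no verdict came back.

- **Bobbin:** I took it out of the left bay and stood it in the empty half of the carton.
- **Pressing:** all three small transformers were at the right-hand edge, and I stood them square in the bays. I pulled the lever to its stop: the arm end matched the 1.60 rad position in the image, with about 20 N on the bar. I then guided the lever back up.
- **Ejecting:** I pushed the pedal to its stop, where the pedal looked level and the force rose to 39.6 N vertical (about 45 N total) on the fingertips. I eased off straight away, and the pedal came back up.
- **Knocked part:** while the pedal was at its stop, the middle transformer could be seen, partly hidden, at the ejected position. It was knocked afterwards to about 23 mm in front of and 11 mm to the left of its bay centre. I picked it up from there without pushing the pedal again.
- **Carton:** the three transformers now stand beside the bobbin in the half next to the papers.

The last pictures show the bobbin and all three transformers upright on the carton floor. The bays are empty, lever and pedal are up, the long transformer is where it stood and the gripper is clear. The one odd reading was that the jaws closed about 1 mm under the stated widths on the transformers, but every grip held.

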